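Slide a batten under the hold-down spring to the length stop

TASK

Set the pine batten up for its next cut: with your fingertips press it down hard on its top face and slide it along the fence, under the steel hold-down spring, until its end butts against the red length stop, with the batten lying flat on the deck and snug along the fence. Do not lift the batten, keep your hand off the spring, and leave the tape measure, the offcut and the glue bottle where they are. Finish while still holding: the program ends with the fingertips pressing the batten firmly down at the stop.

Things in the scene. Friction and masses are not known exactly. Their poses are not given: they have to be found in the camera images.
- station: Fixed mitre-saw station, place and yaw vary: white waxed deck, top 85 mm above the bench, and an upright fence 60 mm high along its far side. Origin at bench level under the fence's front face; y runs along the fence, x points into it, so the face is the plane x = 0; the deck is x -200 to 0, y -560 to 420 mm. At y below -585 mm the saw's table carries on at that height, the saw above it.
- batten: Loose planed pine batten, 1200 long (y), 94 wide (x), 18 mm thick, 0.7 kg, flat on the deck along the fence, at first 6 to 18 mm off it and a bit askew; far end out of reach under the saw. Origin: underside, centre line, 320 mm behind the leading (+y) end; 47 mm from the fence face when snug. Slides on deck and fence with friction 0.1; a few newtons on its front edge push it to the fence.
- batten_end (a point): Centre of the batten's leading end face, 9 mm above the deck when flat.
- batten_top (a point): Point on the batten's top face, on its centre line, 320 mm behind the leading end: a good place to press, which keeps the hand clear of the spring's bracket all the way to the stop. With under about 8 N of downward push the fingertips slip on the batten at the spring; 12 to 20 N is comfortable. Once the batten butts against the stop the fingertips slip on it harmlessly.
- spring: Hold-down clamped on the fence, place along it varies: a steel bracket 68 mm out over the deck, 125 mm towards -y of its origin, black knob up to 110 mm above the deck, with a blued spring-steel leaf 28 mm wide that slopes down from it towards +y at 19 degrees. Origin at bench level under the fence face, in line with the leaf's tip; axes as the station's. Keep fingers off bracket and leaf.
- leaf_tip (a point): Underside of the leaf's tip; at rest 11 mm above the deck, 47 mm in front of the fence face. The batten's top edge meets the sloping leaf about 15 mm before the tip and wedges it up by 7 mm; the leaf then presses on the batten with about 2.5 N.
- leaf (a joint): Angle of the leaf (rad): 0 at rest, about 0.06 when it rides on the batten.
- stop: Red length stop, 80 mm wide and 10 mm thick, hanging from its carriage on the fence track down to 4 mm above the deck, 50 to 90 mm beyond (+y) the leaf's tip. The origin is at bench level straight below the fence face, in the plane of the stop's face that meets the batten; its axes are the station's. It is fixed and rigid, but its place along the fence varies.
- stop_face (a point): Point of the stop's face that the centre of the batten's leading end meets: 47 mm in front of the fence, 9 mm above the deck.
- tape: Loose yellow and black tape measure standing on the deck, 38 x 64 x 61 mm (x, y, z); origin at the centre of its underside. Leave alone.
- offcut: Loose pine offcut lying on the deck, 60 x 94 x 18 mm (x, y, z); origin at the centre of its underside. Leave alone.
- glue: Loose white glue bottle standing on the deck, 54 mm in diameter, 150 mm high; origin at the centre of its underside. Leave alone.

How it is judged (in metres and radians):
On the way:
1. the batten's end passes under the spring while the fingertips press down on its top face (y of batten_end in the frame of spring between -0.008 and 0.04 m and value of joint leaf above 0.03 rad and contact force between the fingers and batten above 5 N and z of the grasp point in the frame of batten above 0.026 m and x of the grasp point in the frame of batten between -0.06 and 0.06 m), for 0.1 s.
At the end, for the whole second after the job is handed in: The batten's end is within 3 mm of the stop, its leading end within 3 mm of the fence and its length within 0.006 rad of the fence's line, flat on the deck and at rest, the leaf riding on it, and the fingertips press on its top face with more than 5 N (y of batten_end in the frame of stop above -0.003 m and x of batten_end in the frame of station above -0.05 m and angle between the y axis of batten and the y axis of station, either way round below 0.006 rad and angle between batten's own z axis and vertical below 0.02 rad and height (world z) of batten_end below 0.098 m and value of joint leaf above 0.03 rad and linear speed of batten below 0.01 m/s and contact force between the fingers and batten above 5 N and z of the grasp point in the frame of batten above 0.026 m and x of the grasp point in the frame of batten between -0.06 and 0.06 m); the arm keeps its last pose, push and grip.
It fails at once if the batten is lifted off the deck or tipped up (height (world z) of batten_end above 0.106 m or angle between batten's own z axis and vertical above 0.04 rad).
It fails at once if the hand touches the hold-down spring (contact force between any of the fingers, the arm and spring above 1 N).
It fails at once if the tape measure, the offcut or the glue bottle is disturbed (distance of any of tape, offcut, glue from where it was at the start of the episode above 0.015 m or angle between any of tape, glue's own z axis and vertical above 0.3 rad).
It also fails if it takes over 51 s, if anything falls off the work surface, if the arm or the gripper's body presses on something with over 40 N, if the wrist force passes 120 N, or if a joint passes its speed limit or range.

ROBOT

A 7-joint arm with a two-finger parallel gripper is mounted at the origin on the work surface. World frame = base frame: x ahead of the robot, y to its left, z up, the work surface at z = 0. Lengths are in mm, angles in rad, forces in N, time in s.
With the tool pointing down it reaches from about 400 to 875 mm from the base axis. Payload 4.4 kg.
Tool frame: the origin (TCP) lies between the finger pads; the fingertips stand 11 mm ahead of it and the grasp point (between the pads) lies 8 mm behind it; y points along the fingers, x is the direction in which the jaws open and shut, and the axes are right-handed (so a half turn about y gives the same grasp; the last joint's range is limited). The gripper opens to 85 mm and grips with 20 to 120 N. Pads are 22 mm wide; open, the fingers measure 114 mm over their backs; the gripper's body (76 mm by 85 mm) begins 54 mm behind the grasp point. The pads swing forward as they close: fully open they stand 13 mm farther back than shut.
Start: joints at [-1.248, 0.628, 0.038, 1.517, -0.027, 0.996, -0.02], TCP at [246.378, 601.511, 211.913] pointing down, gripper open.
Joint ranges: [-3.06, 3.06], [-0.37, 2.12], [-1.25, 1.32], [0.18, 2.47], [-1.1, 4.24], [0.23, 1.98], [-2.94, 2.94]. Speed limits (rad/s): [2.57, 2.57, 3.14, 3.14, 3.14, 3.14, 3.14].

INTERFACE

Orientations are given as [roll, pitch, yaw] about the fixed x, y, z axes, in that order (R = Rz(yaw) Ry(pitch) Rx(roll)).
In Python, from cell import * gives the robot as it stands.
- The arm moves only by the shell command python3 -m jog 'ROWS'. ROWS is JSON, a list of rows, each an object of numbers: "x", "y", "z": the shift along the tool's x, y, z in mm; "ax", "ay", "az": the turn, a rotation vector about the tool's x, y, z in rad; "grip": the finger opening in mm, from 0 to 85.4. In form: [{"x": .., "y": .., "z": .., "ax": .., "ay": .., "az": .., "grip": ..}, ...]. A call has 1 to 5 rows; each row is the pose to reach, as a shift and turn from the pose commanded when the call began, along the tool's axes at that moment; what a row does not reach only later rows make up. A row lasts 1/10 s, in which the tool goes at most 50 mm and 8.59 degrees, less where a joint would pass 70% of its speed; a pose out of reach is approached as far as the arm can. A call with a gripper value outside its range is refused whole. The fingers move at their own pace and stop on an object; the grip force is fixed at half the most. Time passes only in rows, so rows that repeat a pose let the fingers close. It gives the time, the measured TCP pose, the force and the opening at its end, in the units of the state.
- read_state(): the state, without advancing time (a new reading comes with each control period).
- get_image(name): name is "side" or "top" or "wrist"; returns a dict with "color" (420x560x3 uint8, red, green, blue), "vfov" (degrees; the focal length in pixels is half the picture's height over the tangent of half this angle, whatever the lens; pixels are square), "cx", "cy" (the principal point, pixels), "camera_from_world" (4x4, takes a point from world to camera coordinates). Camera axes: x right, y down, z forward; pixel columns grow to the right and rows downward; lengths in mm; the calibration is good to about 2 mm. A picture is of the moment at which its call begins. There is no depth.
- finish_job(): hands the job in, once; it reports no verdict.
The state is a dict: "clock": time; "qpos": joint angles; "qd": joint speeds; "tau": joint torques, N m; "eef_pos": TCP position; "tool_rot": TCP orientation; "force": force on the tool from outside, world axes, zero at the start; "torque": the same for the moment, N m; "width": finger opening in mm.
Only numpy, scipy, OpenCV 4.12 (cv2) and the standard library are available. Lean on these libraries where they do the work, as an engineer would, in place of code of your own. Each camera call takes 0.05 s, during which the arm holds its last target.

## Working session

There is one attempt and no reset: what is moved stays moved. The work goes in short steps, Python scripts to look and compute and a shell command to move; the robot and the scene stay as the last step left them, time stands still between calls to the robot, and variables do not carry over. Pictures are saved under pics/ and viewed, and the job is handed in when it is done.

```bash
mkdir -p pics; ls; cat > h.py <<'E'
from cell import *
import numpy as np, cv2
def snap(n,f):
    d=get_image(n); cv2.imwrite('pics/'+f,d['color'][:,:,::-1]); 
    import pickle; pickle.dump(d,open('pics/'+f+'.pkl','wb')); return d
def load(f):
    import pickle; return pickle.load(open('pics/'+f+'.pkl','rb'))
def K(d):
    fl=d['color'].shape[0]/2/np.tan(np.radians(d['vfov'])/2); return fl
def proj(d,p):
    T=np.array(d['camera_from_world']); c=T[:3,:3]@np.array(p,float)+T[:3,3]; f=K(d)
    return np.array([d['cx']+f*c[0]/c[2], d['cy']+f*c[1]/c[2]])
def ray(d,u):
    T=np.array(d['camera_from_world']); R=T[:3,:3]; o=-R.T@T[:3,3]
    f=K(d); r=R.T@np.array([(u[0]-d['cx'])/f,(u[1]-d['cy'])/f,1]); return o,r/np.linalg.norm(r)
def atz(d,u,z):
    o,r=ray(d,u); return o+r*(z-o[2])/r[2]
def tri(obs):
    A=np.zeros((3,3));b=np.zeros(3);L=[]
    for d,u in obs:
        o,r=ray(d,u);P=np.eye(3)-np.outer(r,r);A+=P;b+=P@o;L.append((o,r))
    p=np.linalg.solve(A,b); return p,[np.linalg.norm((np.eye(3)-np.outer(r,r))@(p-o)) for o,r in L]
E
python3 - <<'E'
from h import *
print(read_state())
for n in('side','top','wrist'):
    d=snap(n,n+'0.png'); print(n,d['vfov'],d['cx'],d['cy']); print(np.round(d['camera_from_world'],3))
E
```

```text
pics
{'clock': 0.0, 'qpos': array([-1.2478136 ,  0.62935732,  0.03845808,  1.51839554, -0.02701395,
        0.99628286, -0.0199927 ]), 'qd': array([-5.89546787e-05, -2.14293182e-03, -2.99200786e-04,  1.34603043e-03,
        7.70391539e-04,  1.49036885e-03,  1.22504811e-03]), 'tau': array([-1.18146450e-03, -5.63382411e+01,  1.22660592e+00, -1.93435907e+01,
        1.12046339e-02,  1.04527056e-02, -1.48359140e-05]), 'eef_pos': array([246.11438522, 600.87631429, 210.97335267]), 'tool_rot': array([-1.57082063,  0.00192447,  1.18199962]), 'force': array([-0.06154847, -0.05398704,  0.99395865]), 'torque': array([-0.02936556,  0.02837288, -0.05484026]), 'width': 85.47868675568617}
side 56.831352142160526 280.22458080356625 210.13401107418133
[[ 9.44000e-01 -3.30000e-01  1.00000e-03 -4.89679e+02]
 [-2.19000e-01 -6.28000e-01 -7.46000e-01  1.90366e+02]
 [ 2.47000e-01  7.04000e-01 -6.65000e-01  8.46273e+02]
 [ 0.00000e+00  0.00000e+00  0.00000e+00  1.00000e+00]]
top 42.46364475573704 280.31170741174464 202.60645175131134
[[ 7.000000e-03 -1.000000e+00  2.000000e-03 -7.099000e+00]
 [-9.790000e-01 -7.000000e-03 -2.020000e-01  5.355490e+02]
 [ 2.020000e-01 -0.000000e+00 -9.790000e-01  1.231274e+03]
 [ 0.000000e+00  0.000000e+00  0.000000e+00  1.000000e+00]]
wrist 64.27629552752929 276.8441711785527 204.96294976730871
[[ 3.79000e-01  9.25000e-01 -2.00000e-03 -6.49301e+02]
 [ 8.91000e-01 -3.64000e-01  2.69000e-01 -3.50710e+01]
 [ 2.48000e-01 -1.04000e-01 -9.63000e-01  3.79008e+02]
 [ 0.00000e+00  0.00000e+00  0.00000e+00  1.00000e+00]]
```

View pics/side0.png

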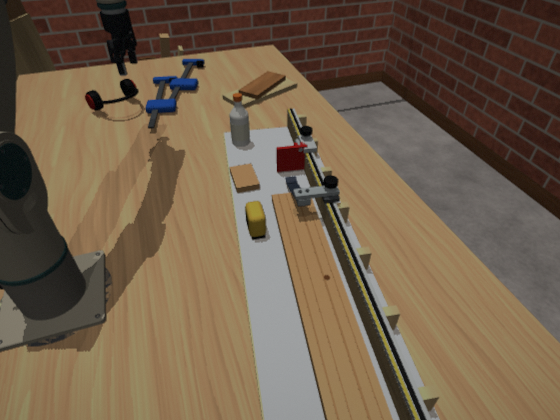

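View pics/top0.png

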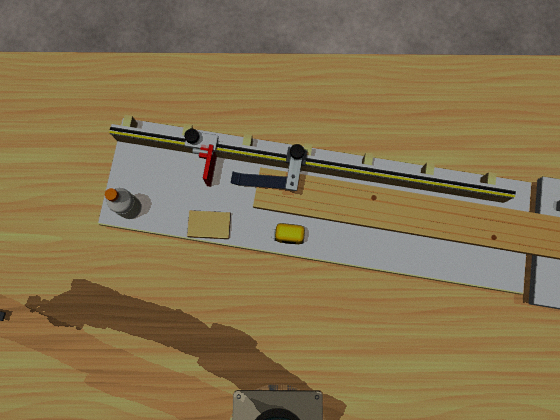

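View pics/wrist0.png

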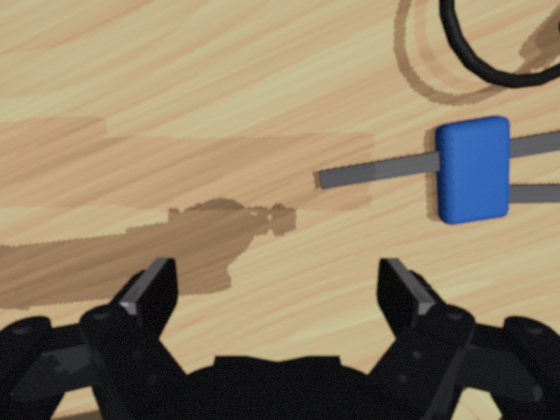

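```bash
python3 - <<'E'
from h import *
d=load('top0.png'); im=d['color'][:,:,::-1]
cv2.imwrite('pics/topc.png',cv2.resize(im[110:250,180:340],None,fx=5,fy=4.2857*5/4.2857*0.85,interpolation=cv2.INTER_CUBIC)) if 0 else cv2.imwrite('pics/topc.png',cv2.resize(im[120:240,180:340],(800,600),interpolation=cv2.INTER_CUBIC))
d=load('side0.png'); im=d['color'][:,:,::-1]
cv2.imwrite('pics/sidec.png',cv2.resize(im[120:240,220:380],(800,600),interpolation=cv2.INTER_CUBIC))
d=load('top0.png'); im=d['color'][:,:,::-1]
cv2.imwrite('pics/topd.png',cv2.resize(im[150:310,340:540],(750,600),interpolation=cv2.INTER_CUBIC))
E
```

```text
(no output)
```

View pics/topc.png

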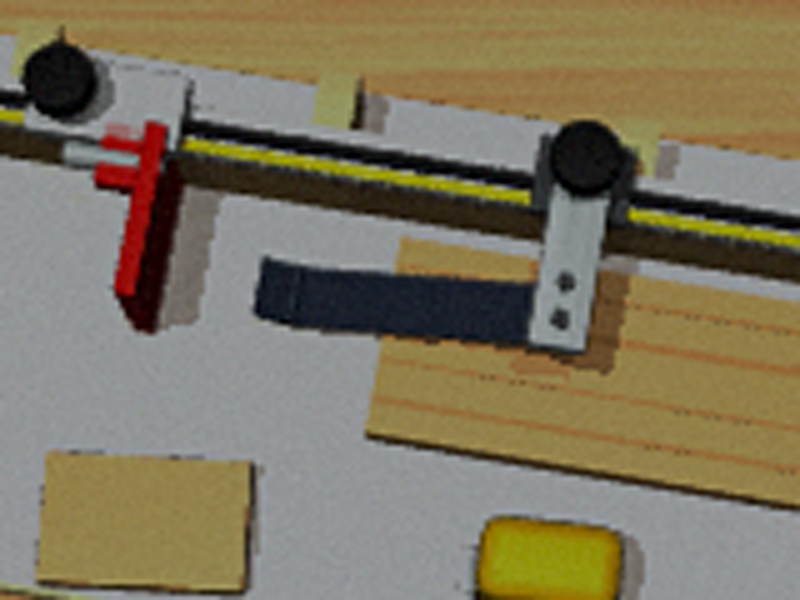

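View pics/sidec.png

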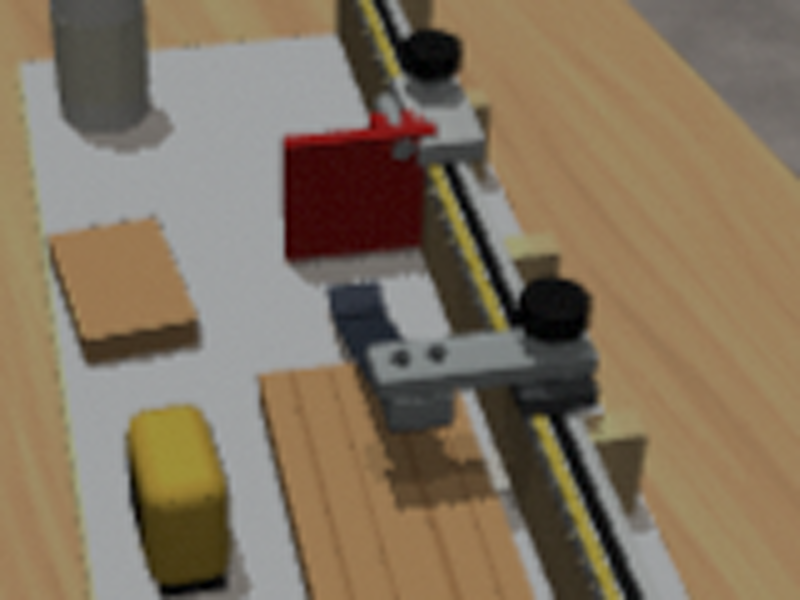

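View pics/topd.png

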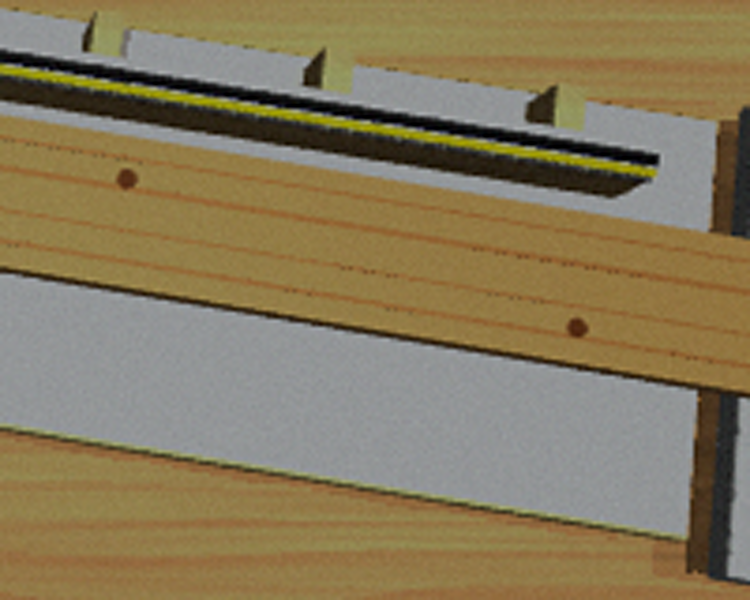

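```bash
python3 - <<'E'
from h import *
t=load('top0.png'); s=load('side0.png')
tc=lambda u,v:(180+u/5,120+v/5); sc=lambda u,v:(220+u/5,120+v/5); td=lambda u,v:(340+u/3.75,150+v/3.75)
def T(n,a,b): p,e=tri([(t,a),(s,b)]); print(n,np.round(p,1),np.round(e,1))
T('batten near end top corner',tc(367,433),sc(260,377))
T('stop bottom near',tc(155,332),sc(288,260))
T('stop top near',tc(138,297),sc(285,138))
T('leaf near',tc(255,315),sc(330,287)); T('leaf far',tc(265,258),sc(378,285))
T('knot1',td(126,178),(326.5,276.5))
for n,p in [('batten near',tc(367,433)),('far',tc(402,238)),('front edge R',td(700,382)),('knot',td(126,178)),('front edge mid',td(0,268)),('front edge mid',td(350,325))]: print(n,np.round(atz(t,p,103),1))
for n,p in [('deckfront L',td(0,428)),('deck front R',td(685,538)),('deckR far',td(715,120))]: print(n,np.round(atz(t,p,85),1))
for n,p in [('fence',tc(185,152)),('fence',tc(500,205)),('fence',tc(800,250)),('fence',td(0,75)),('fence',td(655,178))]: print(n,np.round(atz(t,p,145),1))
for n,p in [('tape',(290,240)),('tape',(276,240)),('off',tc(240,592))]: print(n,np.round(atz(t,p,145),1))
E
```

```text
batten near end top corner [516.8  58.2 102.5] [0.9 0.9]
stop bottom near [565.7 158.   92.4] [0.7 0.7]
stop top near [563.1 155.6 170.6] [1. 1.]
leaf near [571.4 110.3 106.6] [1.4 1.4]
leaf far [597.8 106.8 104.3] [0.1 0.1]
knot1 [ 538.5 -216.4  106.3] [0. 0.]
batten near [515.8  58.3 103. ]
far [608.2  43.7 103. ]
front edge R [ 416.8 -557.6  103. ]
knot [ 539.3 -217.   103. ]
front edge mid [ 482.9 -139.   103. ]
front edge mid [ 449.7 -349.5  103. ]
deckfront L [ 387.8 -139.6   85. ]
deck front R [ 325.1 -548.9   85. ]
deckR far [ 583.1 -589.2   85. ]
fence [636.  140.4 145. ]
fence [612.3  -1.7 145. ]
fence [ 592.4 -136.1  145. ]
fence [ 592.4 -136.1  145. ]
fence [ 532.5 -522.   145. ]
tape [433.9 -24.8 145. ]
tape [433.7   5.7 145. ]
off [436.4 110.3 145. ]
```

```bash
cat >> h.py <<'E'
from scipy.spatial.transform import Rotation as Ro
def rel(pos,yaw):
    s=read_state(); R=Ro.from_euler('xyz',s['tool_rot']); G=Ro.from_euler('xyz',[-np.pi/2,0,yaw])
    sh=R.inv().apply(np.array(pos)-s['eef_pos']); rv=(R.inv()*G).as_rotvec()
    print('shift',np.round(sh,1),'rotvec',np.round(rv,4),'t',s['clock'],'F',np.round(s['force'],1),'w',round(s['width'],1),'pos',np.round(s['eef_pos'],1),'q',np.round(s['qpos'],2))
S0=np.array([612.3,-1.7]); YW=-0.155
def W(xs,ys):
    c,s=np.cos(YW),np.sin(YW); return S0+np.array([c*xs-s*ys, s*xs+c*ys])
E
python3 -c "
from h import *
rel([390,150,290],-.155)"
```

```text
shift [-363.   -78.3 -304.1] rotvec [ 1.000e-03  1.337e+00 -1.200e-03] t 0.15 F [ 0.1 -0.2  0.4] w 85.3 pos [246.2 601.  211.2] q [-1.25  0.63  0.04  1.52 -0.03  1.   -0.02]
```

```bash
python3 -m jog '[{"x":-36,"y":-20,"z":-30,"ay":0.134,"grip":0},{"x":-73,"y":-40,"z":-61,"ay":0.267,"grip":0},{"x":-109,"y":-60,"z":-91,"ay":0.401,"grip":0},{"x":-145,"y":-78,"z":-122,"ay":0.535,"grip":0},{"x":-181,"y":-78,"z":-152,"ay":0.67,"grip":0}]'; python3 -c "
from h import *
rel([390,150,290],-.155)"
```

```text
shift [-363.   -78.3 -304.1] rotvec [ 1.000e-03  1.337e+00 -1.200e-03] t 0.15 F [ 0.1 -0.2  0.4] w 85.3 pos [246.2 601.  211.2] q [-1.25  0.63  0.04  1.52 -0.03  1.   -0.02]$[0]: bad value
```

```bash
python3 -m jog '[{"x":-36,"y":-20,"z":-30,"ax":0,"ay":0.134,"az":0,"grip":1},{"x":-73,"y":-40,"z":-61,"ax":0,"ay":0.267,"az":0,"grip":1},{"x":-109,"y":-60,"z":-91,"ax":0,"ay":0.401,"az":0,"grip":1},{"x":-145,"y":-78,"z":-122,"ax":0,"ay":0.535,"az":0,"grip":1},{"x":-181,"y":-78,"z":-152,"ax":0,"ay":0.67,"az":0,"grip":1}]'; python3 -c "
from h import *
rel([390,150,290],-.155)"
```

```text
clock: 0.65
eef_pos: [319.1, 377.4, 291.8]
tool_rot: [-1.569, -0.004, 0.507]
force: [1.6, 0.9, 0.4]
width: 12.4
shift [ -48.5    1.1 -233.2] rotvec [-0.0034  0.662   0.0031] t 0.65 F [1.6 0.9 0.4] w 12.4 pos [319.1 377.4 291.8] q [-1.11  0.32  0.25  1.84 -0.09  0.99 -0.32]
```

```bash
python3 -m jog '[{"x":-10,"y":0,"z":-46,"ax":0,"ay":0.134,"az":0,"grip":0},{"x":-20,"y":0,"z":-93,"ax":0,"ay":0.267,"az":0,"grip":0},{"x":-30,"y":0,"z":-140,"ax":0,"ay":0.401,"az":0,"grip":0},{"x":-40,"y":0,"z":-186,"ax":0,"ay":0.535,"az":0,"grip":0},{"x":-48,"y":0,"z":-233,"ax":0,"ay":0.662,"az":0,"grip":0}]'; python3 -c "
from h import *
p=W(-160,-390);print(p)
rel([p[0],p[1],250],-.155)"
```

```text
clock: 1.15
eef_pos: [390.1, 149.4, 290.0]
tool_rot: [-1.57, 0.0, -0.155]
force: [1.8, -0.1, 0.2]
width: -0.2
[ 394.00991635 -362.32368112]
shift [  82.8   39.6 -505.1] rotvec [-0.0006  0.0002 -0.0001] t 1.15 F [ 1.8 -0.1  0.2] w -0.2 pos [390.1 149.4 290. ] q [-0.84  0.21  0.5   2.02 -0.13  0.94 -0.43]
```

```bash
python3 -m jog '[{"x":18,"y":0,"z":-45,"ax":0,"ay":0,"az":0,"grip":0},{"x":36,"y":0,"z":-90,"ax":0,"ay":0,"az":0,"grip":0},{"x":54,"y":0,"z":-135,"ax":0,"ay":0,"az":0,"grip":0},{"x":72,"y":0,"z":-180,"ax":0,"ay":0,"az":0,"grip":0},{"x":85,"y":0,"z":-225,"ax":0,"ay":0,"az":0,"grip":0}]'; python3 -m jog '[{"x":0,"y":0,"z":-45,"ax":0,"ay":0,"az":0,"grip":0},{"x":0,"y":0,"z":-90,"ax":0,"ay":0,"az":0,"grip":0},{"x":0,"y":10,"z":-135,"ax":0,"ay":0,"az":0,"grip":0},{"x":0,"y":20,"z":-180,"ax":0,"ay":0,"az":0,"grip":0},{"x":0,"y":40,"z":-225,"ax":0,"ay":0,"az":0,"grip":0}]'; python3 -c "
from h import *
p=W(-160,-390);print(p)
rel([p[0],p[1],115],-.155)"
```

```text
clock: 1.65
eef_pos: [441.1, -85.8, 289.9]
tool_rot: [-1.571, -0.001, -0.15]
force: [0.8, 0.7, 0.1]
width: 0.4
clock: 2.15
eef_pos: [407.4, -308.6, 250.2]
tool_rot: [-1.571, -0.003, -0.149]
force: [1.5, 0.5, 0.9]
width: -0.2
[ 394.00991635 -362.32368112]
shift [ -5.6 135.2 -55. ] rotvec [0.0007 0.0056 0.0025] t 2.15 F [1.5 0.5 0.9] w -0.2 pos [ 407.4 -308.6  250.2] q [ 0.17  0.44  0.62  1.86 -0.31  0.93  0.78]
```

```bash
python3 -m jog '[{"x":-3,"y":30,"z":-27,"ax":0,"ay":0.003,"az":0,"grip":0},{"x":-6,"y":60,"z":-55,"ax":0,"ay":0.0056,"az":0.0025,"grip":0},{"x":-6,"y":90,"z":-55,"ax":0,"ay":0.0056,"az":0.0025,"grip":0},{"x":-6,"y":105,"z":-55,"ax":0,"ay":0.0056,"az":0.0025,"grip":0},{"x":-6,"y":105,"z":-55,"ax":0,"ay":0.0056,"az":0.0025,"grip":0}]';  python3 -c "
from h import *
p=W(-125,-390);print(p)
rel([p[0],p[1],102],-.155)
snap('wrist','w1.png');snap('top','t1.png');snap('side','s1.png')"
```

```text
clock: 2.65
eef_pos: [391.4, -358.7, 142.6]
tool_rot: [-1.568, 0.007, -0.156]
force: [0.1, 0.1, 0.1]
width: -0.3
[ 428.59031993 -367.72698459]
shift [38.4 40.3 -3.2] rotvec [-0.0028 -0.0013 -0.007 ] t 2.65 F [0.1 0.1 0.1] w -0.3 pos [ 391.4 -358.7  142.6] q [ 0.35  0.61  0.52  1.92 -0.44  0.73  0.97]
```

View pics/w1.png

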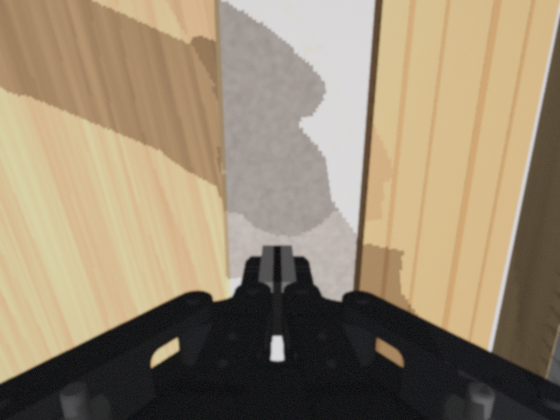

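View pics/t1.png

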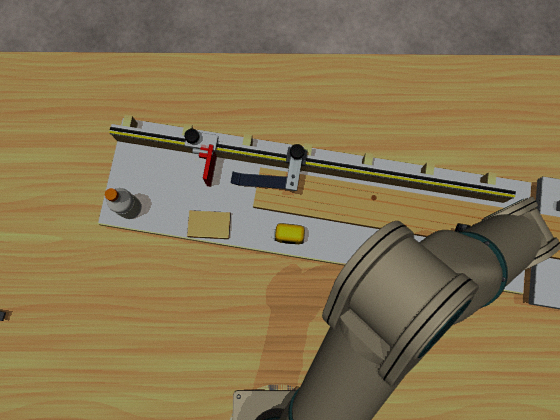

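View pics/s1.png

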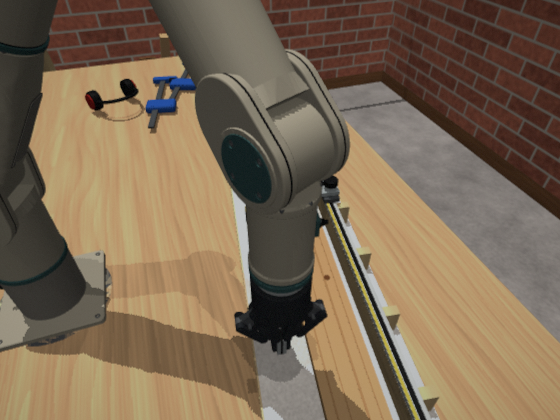

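```bash
python3 -m jog '[{"x":0,"y":20,"z":0,"ax":-0.003,"ay":0,"az":-0.007,"grip":0},{"x":0,"y":40,"z":0,"ax":-0.003,"ay":0,"az":-0.007,"grip":0},{"x":10,"y":40,"z":0,"ax":-0.003,"ay":0,"az":-0.007,"grip":0},{"x":25,"y":40,"z":0,"ax":-0.003,"ay":0,"az":-0.007,"grip":0},{"x":30,"y":40,"z":0,"ax":-0.003,"ay":0,"az":-0.007,"grip":0}]';  python3 -c "
from h import *
p=W(-107,-390);print(p)
rel([p[0],p[1],102],-.155)
snap('wrist','w2.png')"
```

```text
clock: 3.3
eef_pos: [425.7, -365.3, 106.4]
tool_rot: [-1.576, -0.008, -0.153]
force: [-0.1, -0.1, 0.1]
width: 0.1
[ 446.37452748 -370.50582638]
shift [21.1  4.6 -1.9] rotvec [0.0048 0.0017 0.0083] t 3.3 F [-0.1 -0.1  0.1] w 0.1 pos [ 425.7 -365.3  106.4] q [ 0.36  0.69  0.48  1.89 -0.49  0.67  0.97]
```

View pics/w2.png

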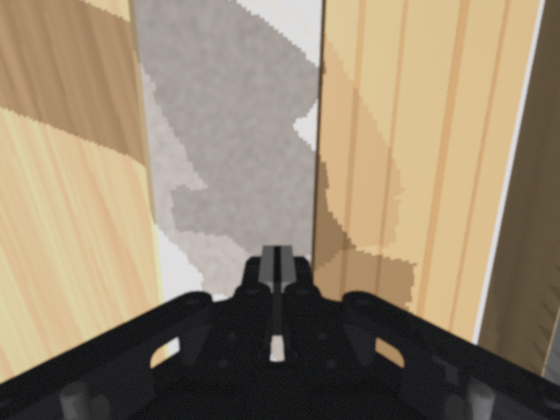

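```bash
python3 -m jog '[{"x":4,"y":3,"z":0,"ax":0.004,"ay":0,"az":0.006,"grip":0},{"x":7,"y":4,"z":0,"ax":0.004,"ay":0,"az":0.006,"grip":0},{"x":10,"y":4,"z":0,"ax":0.004,"ay":0,"az":0.006,"grip":0},{"x":12,"y":4,"z":0,"ax":0.004,"ay":0,"az":0.006,"grip":0},{"x":12,"y":4,"z":0,"ax":0.004,"ay":0,"az":0.006,"grip":0}]';  python3 -m jog '[{"x":2,"y":0,"z":0,"ax":0,"ay":0,"az":0,"grip":0},{"x":4,"y":0,"z":0,"ax":0,"ay":0,"az":0,"grip":0},{"x":6,"y":0,"z":0,"ax":0,"ay":0,"az":0,"grip":0},{"x":6,"y":0,"z":0,"ax":0,"ay":0,"az":0,"grip":0}]';  python3 -c "
from h import *
p=W(-107,-390);print(p)
rel([p[0],p[1],102],-.155)
snap('wrist','w3.png')"
```

```text
clock: 3.85
eef_pos: [434.4, -366.5, 100.8]
tool_rot: [-1.57, 0.001, -0.156]
force: [0.0, -0.2, 0.1]
width: 0.1
clock: 4.25
eef_pos: [440.6, -367.4, 100.8]
tool_rot: [-1.57, 0.001, -0.155]
force: [-0.8, -0.6, -0.1]
width: 0.3
[ 446.37452748 -370.50582638]
shift [ 6.1 -1.2 -2.2] rotvec [-0.0009 -0.0003 -0.0012] t 4.25 F [-0.8 -0.6 -0.1] w 0.3 pos [ 440.6 -367.4  100.8] q [ 0.35  0.72  0.48  1.84 -0.49  0.7   0.95]
```

View pics/w3.png

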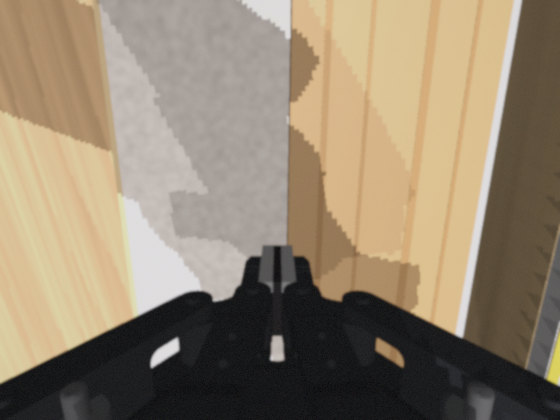

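```bash
python3 -m jog '[{"x":1,"y":0,"z":0,"ax":0,"ay":0,"az":0,"grip":0},{"x":2,"y":0,"z":0,"ax":0,"ay":0,"az":0,"grip":0},{"x":3,"y":0,"z":0,"ax":0,"ay":0,"az":0,"grip":0},{"x":4,"y":0,"z":0,"ax":0,"ay":0,"az":0,"grip":0},{"x":5,"y":0,"z":0,"ax":0,"ay":0,"az":0,"grip":0}]';  python3 -m jog '[{"x":1,"y":0,"z":0,"ax":0,"ay":0,"az":0,"grip":0},{"x":2,"y":0,"z":0,"ax":0,"ay":0,"az":0,"grip":0},{"x":3,"y":0,"z":0,"ax":0,"ay":0,"az":0,"grip":0},{"x":3,"y":0,"z":0,"ax":0,"ay":0,"az":0,"grip":0},{"x":3,"y":0,"z":0,"ax":0,"ay":0,"az":0,"grip":0}]';  python3 -c "
from h import *
snap('wrist','w4.png')"
```

```text
clock: 4.8
eef_pos: [445.2, -368.1, 100.8]
tool_rot: [-1.57, 0.002, -0.156]
force: [0.6, 0.6, 0.9]
width: 0.1
clock: 5.3
eef_pos: [448.1, -368.6, 100.7]
tool_rot: [-1.57, 0.002, -0.156]
force: [-0.1, -0.0, 0.1]
width: 0.7
```

View pics/w4.png

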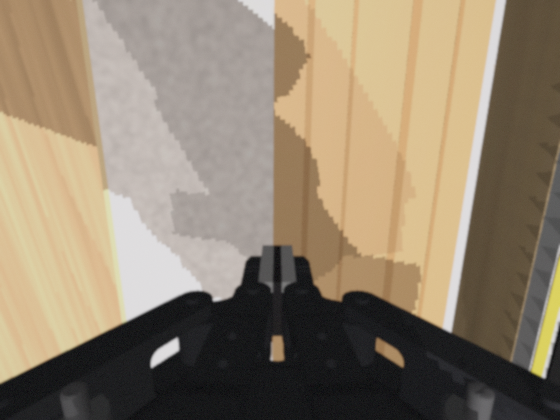

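```bash
python3 -c "
from h import *
s=read_state();print(s['eef_pos'],s['force'],s['tool_rot'])
c,sn=np.cos(YW),np.sin(YW)
def xs(p): q=p[:2]-S0; return np.round([c*q[0]+sn*q[1], -sn*q[0]+c*q[1]],1)
for f,us in [('w1.png',[(377,20),(358,270),(552,30),(495,330)]),('w2.png',[(323,10),(314,270),(540,20),(479,335)]),('w3.png',[(290,30),(288,235),(518,10),(462,330)]),('w4.png',[(274.5,30),(273.5,235),(497,10),(447,330)])]:
  d=load(f); print(f,[xs(atz(d,u,103)) for u in us[:3]], [xs(atz(d,u,103)) for u in us[2:]])
d=load('w4.png'); e=s['eef_pos']
for z in (0,-11,-24): print(proj(d,e+[0,0,z]))
T=np.array(d['camera_from_world']);print(-T[:3,:3].T@T[:3,3]-e)
"

```

```text
[ 448.05324068 -368.58044872  100.77651667] [-0.62565624 -0.15769487 -0.58034724] [-1.56973392  0.00167133 -0.15558169]
w1.png [array([-109.2, -270.5]), array([-110., -419.]), array([ -13.9, -275.6])] [array([ -13.9, -275.6]), array([ -12.1, -464.4])]
w2.png [array([-108.2, -276.4]), array([-108.1, -402.4]), array([ -11.2, -280. ])] [array([ -11.2, -280. ]), array([ -10.8, -444.2])]
w3.png [array([-107.6, -285.2]), array([-107.6, -379.7]), array([ -10.5, -277.5])] [array([ -10.5, -277.5]), array([ -10.8, -435.7])]
w4.png [array([-106.7, -285.3]), array([-107.4, -379.7]), array([ -11.8, -277.6])] [array([ -11.8, -277.6]), array([ -11.6, -435.7])]
[276.94237981 248.07762749]
[276.96847806 240.26093511]
[276.99571097 232.10440394]
[ 10.81480652  67.69348766 161.88309487]
```

```bash
python3 -c "
from h import *
d=snap('side','s5.png');im=d['color'][:,:,::-1]
cv2.imwrite('pics/s5c.png',cv2.resize(im[270:420,210:410],(800,600),interpolation=cv2.INTER_CUBIC))"
```

```text
(no output)
```

View pics/s5c.png

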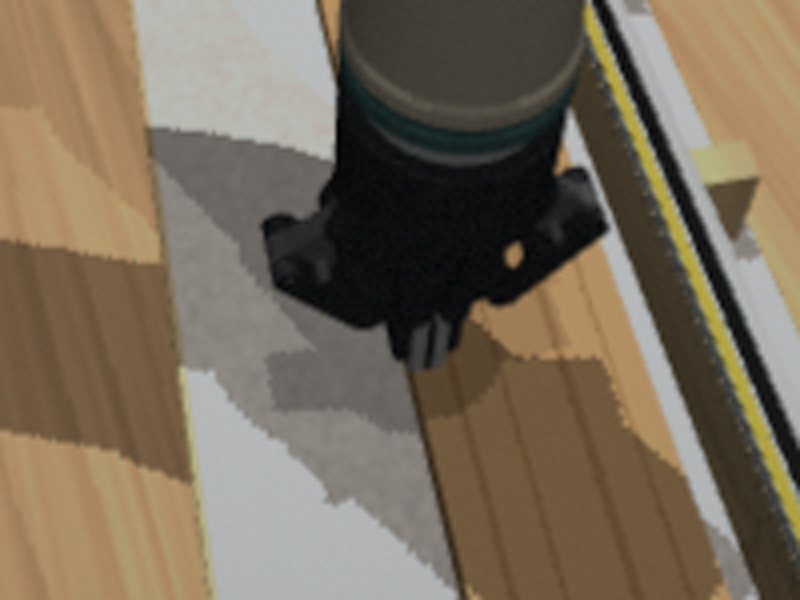

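```bash
python3 -c "
from h import *
s=load('s5.png');d=load('w4.png')
st=read_state();e=st['eef_pos'];R=Ro.from_euler('xyz',st['tool_rot'])
for y in (-11,0,11):
  for z in (-11,11):
    p=e+R.apply([0,y,z]); print(y,z,np.round(p,1),np.round((proj(s,p)-[210,270])*4),np.round(proj(d,p),1))
print('shadow/batten', xs) if 0 else None
cv2.imwrite('pics/w4c.png',cv2.resize(d['color'][200:300,220:340,::-1],(720,600),interpolation=cv2.INTER_CUBIC))
"
```

```text
-11 -11 [ 446.4 -379.5  111.8] [425. 386.] [276.9 277.2]
-11 11 [ 449.8 -357.7  111.8] [411. 335.] [277.  235.9]
0 -11 [ 446.3 -379.4  100.8] [423. 399.] [276.9 267.3]
0 11 [ 449.8 -357.7  100.8] [410. 348.] [276.9 228.2]
11 -11 [ 446.3 -379.4   89.8] [421. 412.] [276.9 258.5]
11 11 [ 449.7 -357.7   89.8] [408. 361.] [276.9 221.4]
```

View pics/w4c.png

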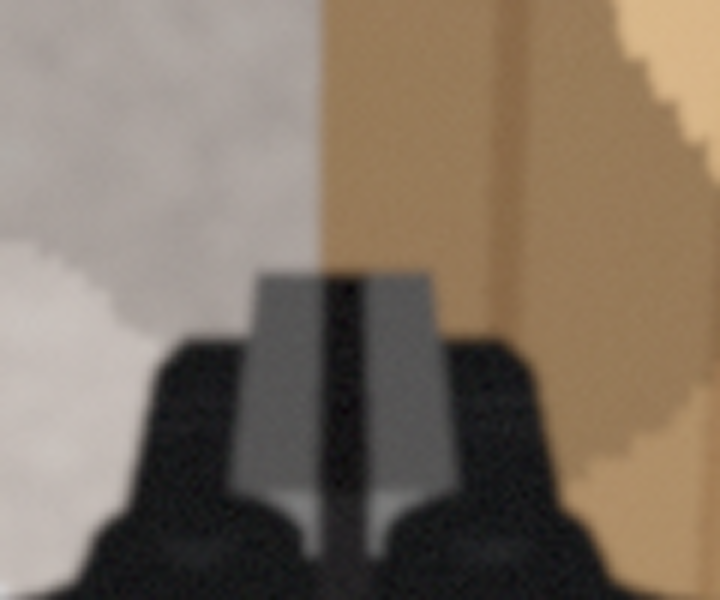

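```bash
python3 -m jog '[{"x":0,"y":-4,"z":0,"ax":0,"ay":0,"az":0,"grip":0},{"x":15,"y":-4,"z":0,"ax":0,"ay":0,"az":0,"grip":0},{"x":30,"y":-4,"z":0,"ax":0,"ay":0,"az":0,"grip":0},{"x":30,"y":-2,"z":0,"ax":0,"ay":0,"az":0,"grip":0},{"x":30,"y":0,"z":0,"ax":0,"ay":0,"az":0,"grip":0}]';  python3 -m jog '[{"x":0,"y":1,"z":0,"ax":0,"ay":0,"az":0,"grip":0},{"x":0,"y":2,"z":0,"ax":0,"ay":0,"az":0,"grip":0},{"x":0,"y":2,"z":0,"ax":0,"ay":0,"az":0,"grip":0}]'; python3 -c "
from h import *
s=load('s5.png');d=load('w4.png')
print(tri([(s,(210+430/4,270+368/4)),(d,(220+345/6,245.8))]))
d=load('top0.png')
"
```

```text
clock: 5.9
eef_pos: [477.2, -373.1, 100.6]
tool_rot: [-1.57, 0.002, -0.155]
force: [0.2, 0.3, -0.4]
width: 0.3
clock: 6.2
eef_pos: [477.1, -373.2, 98.6]
tool_rot: [-1.57, 0.002, -0.156]
force: [0.1, -0.6, -0.3]
width: 0.0
(array([ 451.20533885, -367.93906543,  102.03778302]), [np.float64(2.796560027125119), np.float64(2.796560027125006)])
```

```bash
python3 -m jog '[{"x":0,"y":0.5,"z":0,"ax":0,"ay":0,"az":0,"grip":0},{"x":0,"y":1,"z":0,"ax":0,"ay":0,"az":0,"grip":0},{"x":0,"y":1.5,"z":0,"ax":0,"ay":0,"az":0,"grip":0},{"x":0,"y":2,"z":0,"ax":0,"ay":0,"az":0,"grip":0},{"x":0,"y":2,"z":0,"ax":0,"ay":0,"az":0,"grip":0}]'; python3 -c "
from h import *
d=snap('side','s6.png');im=d['color'][:,:,::-1]
cv2.imwrite('pics/s6c.png',cv2.resize(im[270:420,210:410],(800,600),interpolation=cv2.INTER_CUBIC))"
```

```text
clock: 6.7
eef_pos: [477.7, -373.2, 96.7]
tool_rot: [-1.57, 0.002, -0.156]
force: [-0.6, -0.1, -0.0]
width: 0.3
```

View pics/s6c.png

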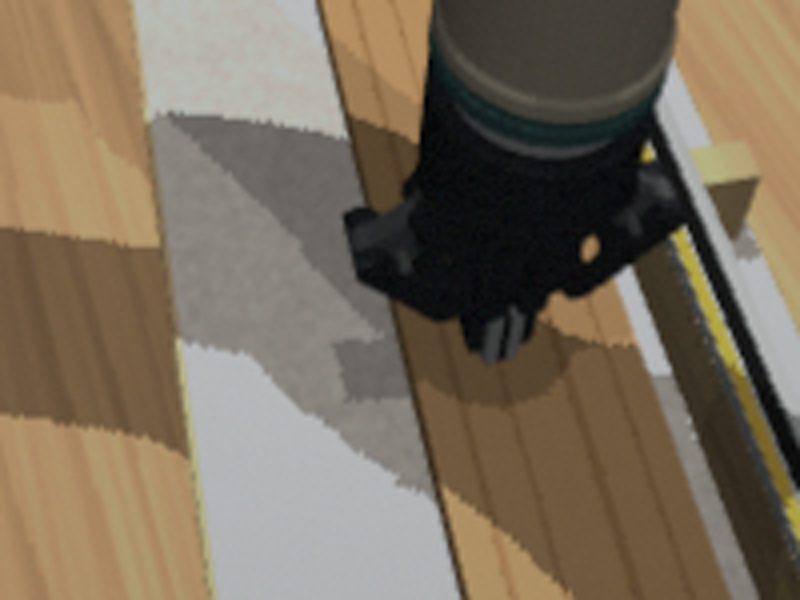

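```bash
python3 -m jog '[{"x":0,"y":0.6,"z":0,"ax":0,"ay":0,"az":0,"grip":0},{"x":0,"y":1.2,"z":0,"ax":0,"ay":0,"az":0,"grip":0},{"x":0,"y":1.8,"z":0,"ax":0,"ay":0,"az":0,"grip":0},{"x":0,"y":2.4,"z":0,"ax":0,"ay":0,"az":0,"grip":0},{"x":0,"y":3,"z":0,"ax":0,"ay":0,"az":0,"grip":0}]'; python3 -m jog '[{"x":0,"y":0.5,"z":0,"ax":0,"ay":0,"az":0,"grip":0},{"x":0,"y":1,"z":0,"ax":0,"ay":0,"az":0,"grip":0},{"x":0,"y":1,"z":0,"ax":0,"ay":0,"az":0,"grip":0}]'
```

```text
clock: 7.25
eef_pos: [477.7, -373.2, 93.7]
tool_rot: [-1.57, 0.002, -0.156]
force: [-0.3, 0.5, 1.1]
width: -0.1
clock: 7.55
eef_pos: [477.7, -373.2, 92.7]
tool_rot: [-1.57, 0.002, -0.156]
force: [-0.7, 0.9, -0.3]
width: -0.1
```

```bash
python3 -m jog '[{"x":0,"y":0.5,"z":0,"ax":0,"ay":0,"az":0,"grip":0},{"x":0,"y":1,"z":0,"ax":0,"ay":0,"az":0,"grip":0},{"x":0,"y":1,"z":0,"ax":0,"ay":0,"az":0,"grip":0}]'; python3 -m jog '[{"x":0,"y":0.5,"z":0,"ax":0,"ay":0,"az":0,"grip":0},{"x":0,"y":1,"z":0,"ax":0,"ay":0,"az":0,"grip":0},{"x":0,"y":1,"z":0,"ax":0,"ay":0,"az":0,"grip":0}]'; python3 -m jog '[{"x":0,"y":0.5,"z":0,"ax":0,"ay":0,"az":0,"grip":0},{"x":0,"y":1,"z":0,"ax":0,"ay":0,"az":0,"grip":0},{"x":0,"y":1,"z":0,"ax":0,"ay":0,"az":0,"grip":0}]'
```

```text
clock: 7.85
eef_pos: [477.7, -373.2, 91.7]
tool_rot: [-1.57, 0.002, -0.156]
force: [-0.4, 0.5, -0.9]
width: -0.5
clock: 8.15
eef_pos: [477.7, -373.2, 90.6]
tool_rot: [-1.57, 0.002, -0.156]
force: [-0.2, -0.2, 0.1]
width: -0.2
clock: 8.45
eef_pos: [477.7, -373.2, 89.7]
tool_rot: [-1.57, 0.002, -0.156]
force: [0.4, -0.4, -0.5]
width: 0.3
```

```bash
python3 -m jog '[{"x":0,"y":0.5,"z":0,"ax":0,"ay":0,"az":0,"grip":0},{"x":0,"y":1,"z":0,"ax":0,"ay":0,"az":0,"grip":0},{"x":0,"y":1.5,"z":0,"ax":0,"ay":0,"az":0,"grip":0},{"x":0,"y":1.5,"z":0,"ax":0,"ay":0,"az":0,"grip":0}]';  python3 -c "
from h import *
d=snap('side','s7.png');im=d['color'][:,:,::-1]
cv2.imwrite('pics/s7c.png',cv2.resize(im[310:385,280:380],(800,600),interpolation=cv2.INTER_CUBIC))
d=snap('wrist','w7.png')"
```

```text
clock: 8.85
eef_pos: [477.7, -373.2, 88.1]
tool_rot: [-1.57, 0.002, -0.156]
force: [0.4, 0.6, 0.0]
width: 0.3
```

View pics/s7c.png

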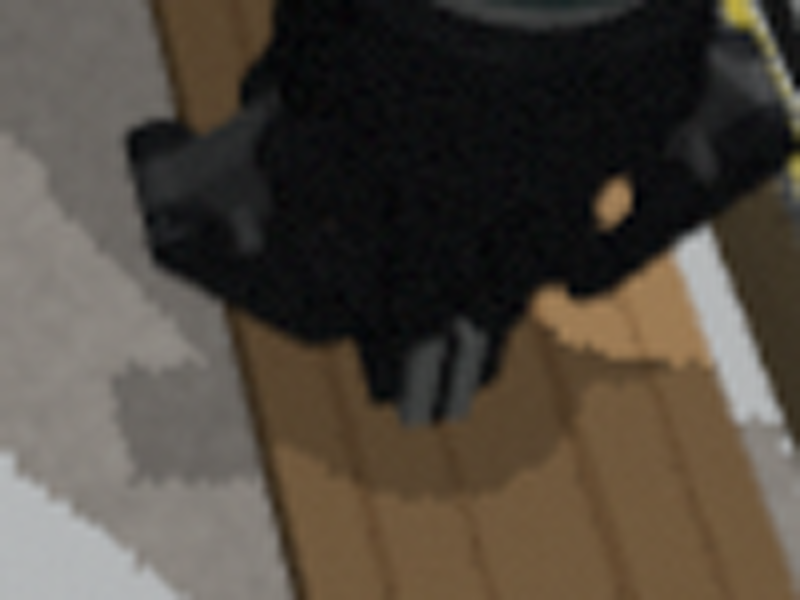

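View pics/w7.png

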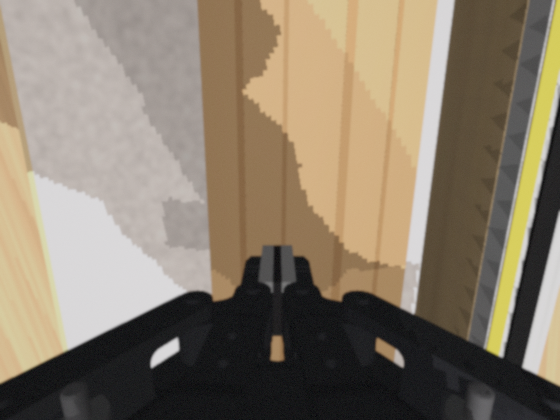

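```bash
python3 -c "
from h import *
s=load('s7.png');d=load('w7.png');R=Ro.from_euler('xyz',[-1.57,0.002,-.156])
e=np.array([477.7,-373.2,88.1])
o,r=ray(s,(280+430/8,310+425/8))
for z in (85,90,95,100,105,110,115,120,125,130): print(z,np.round(R.inv().apply(atz(s,(280+430/8,310+425/8),z)-e),1),np.round(R.inv().apply(atz(d,(277,246),z)-e),1))
"
```

```text
85 [5.2 3.1 2.1] [-0.   3.1 -0.2]
90 [ 4.  -1.9 -0.3] [-0.  -1.9  1.9]
95 [ 2.9 -6.9 -2.6] [-0.  -6.9  4. ]
100 [  1.7 -11.9  -5. ] [ -0.  -11.9   6.1]
105 [  0.5 -16.9  -7.3] [ -0.  -16.9   8.2]
110 [ -0.7 -21.9  -9.7] [ -0.  -21.9  10.2]
115 [ -1.8 -26.9 -12. ] [ -0.  -26.9  12.3]
120 [ -3.  -31.9 -14.4] [ -0.  -31.9  14.4]
125 [ -4.2 -36.9 -16.7] [ -0.  -36.9  16.5]
130 [ -5.4 -41.9 -19.1] [ -0.1 -41.9  18.6]
```

```bash
python3 -m jog '[{"x":0,"y":0.8,"z":0,"ax":0,"ay":0,"az":0,"grip":0},{"x":0,"y":1.6,"z":0,"ax":0,"ay":0,"az":0,"grip":0},{"x":0,"y":2.4,"z":0,"ax":0,"ay":0,"az":0,"grip":0},{"x":0,"y":3,"z":0,"ax":0,"ay":0,"az":0,"grip":0},{"x":0,"y":3,"z":0,"ax":0,"ay":0,"az":0,"grip":0}]';python3 -m jog '[{"x":0,"y":0.8,"z":0,"ax":0,"ay":0,"az":0,"grip":0},{"x":0,"y":1.6,"z":0,"ax":0,"ay":0,"az":0,"grip":0},{"x":0,"y":2,"z":0,"ax":0,"ay":0,"az":0,"grip":0},{"x":0,"y":2,"z":0,"ax":0,"ay":0,"az":0,"grip":0}]'
python3 -c "
from h import *
for f in ('wrist0.png','w1.png','w4.png','w7.png'):
  T=np.array(load(f)['camera_from_world']);print(-T[:3,:3].T@T[:3,3])
print(read_state()['eef_pos'])
"
```

```text
clock: 9.45
eef_pos: [477.7, -373.2, 85.1]
tool_rot: [-1.57, 0.002, -0.156]
force: [0.8, -0.3, 0.0]
width: -0.1
clock: 9.85
eef_pos: [477.8, -373.3, 83.8]
tool_rot: [-1.57, 0.001, -0.156]
force: [-0.5, 1.1, 5.7]
width: 0.3
[183.10437396 627.60606026 372.8978972 ]
[ 403.01874876 -291.4149216   304.55509961]
[ 458.8680472  -300.88696106  262.65961154]
[ 488.48449047 -305.51572056  250.08171419]
[ 477.80601441 -373.26602403   83.75972403]
```

```bash
python3 -c "
from h import *
d=snap('side','s8.png');im=d['color'][:,:,::-1]
cv2.imwrite('pics/s8c.png',cv2.resize(im[310:385,280:380],(800,600),interpolation=cv2.INTER_CUBIC))
s=read_state();print(s['force'],s['torque'])"
```

```text
[-1.01467677  0.84087325  5.80921841] [0.29164099 0.21056322 0.04740442]
```

View pics/s8c.png

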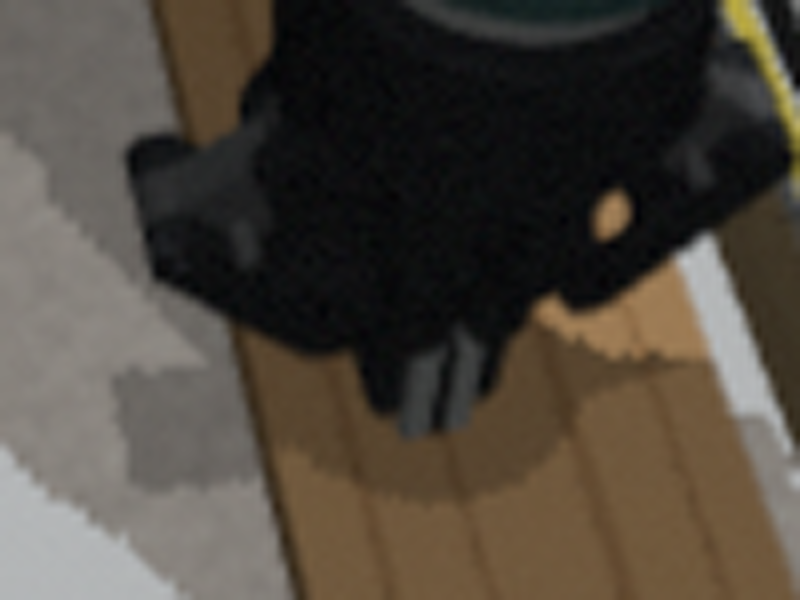

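View pics/s8.png

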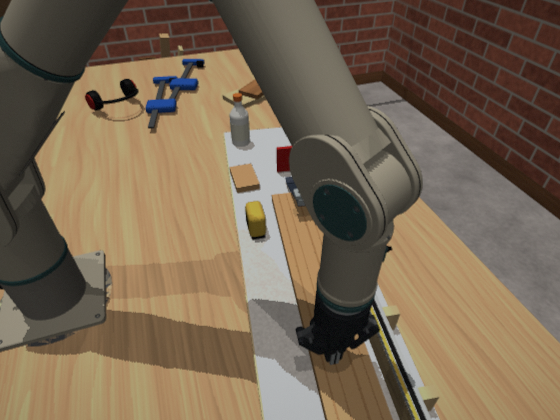

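```bash
python3 -m jog '[{"x":0,"y":-10,"z":0,"ax":0,"ay":0,"az":0,"grip":0},{"x":0,"y":-25,"z":0,"ax":0,"ay":0,"az":0,"grip":0},{"x":0,"y":-30,"z":20,"ax":0,"ay":-0.14,"az":0,"grip":0},{"x":0,"y":-30,"z":40,"ax":0,"ay":-0.28,"az":0,"grip":0},{"x":0,"y":-30,"z":60,"ax":0,"ay":-0.42,"az":0,"grip":0}]'
python3 -c "
from h import *
p=W(-59,-276);print(p)
rel([p[0],p[1],110],-.155+np.pi/2)"
```

```text
clock: 10.4
eef_pos: [487.7, -313.9, 114.7]
tool_rot: [-1.571, -0.0, 0.27]
force: [-0.5, -0.1, 0.3]
width: -0.3
[ 511.39841228 -265.28275664]
shift [35.8  4.7 40.6] rotvec [ 3.0000e-04 -1.1461e+00  1.0000e-04] t 10.4 F [-0.5 -0.1  0.3] w -0.3 pos [ 487.7 -313.9  114.7] q [ 0.28  0.68  0.39  1.82 -0.37  0.71  1.14]
```

```bash
python3 -m jog '[{"x":9,"y":0,"z":10,"ax":0,"ay":-0.143,"az":0,"grip":0},{"x":18,"y":0,"z":20,"ax":0,"ay":-0.286,"az":0,"grip":0},{"x":27,"y":0,"z":30,"ax":0,"ay":-0.43,"az":0,"grip":0},{"x":36,"y":0,"z":40,"ax":0,"ay":-0.573,"az":0,"grip":0},{"x":36,"y":0,"z":40,"ax":0,"ay":-0.716,"az":0,"grip":0}]'
python3 -c "
from h import *
p=W(-59,-276);print(p)
rel([p[0],p[1],92],-.155+np.pi/2)"
```

```text
clock: 10.9
eef_pos: [513.1, -264.0, 114.4]
tool_rot: [-1.57, -0.001, 0.989]
force: [0.4, -0.7, -0.5]
width: 0.1
[ 511.39841228 -265.28275664]
shift [-2.  22.4  0.7] rotvec [-2.000e-04 -4.265e-01  1.500e-03] t 10.9 F [ 0.4 -0.7 -0.5] w 0.1 pos [ 513.1 -264.   114.4] q [ 0.31  0.66  0.19  1.82 -0.18  0.68  1.59]
```

```bash
python3 -m jog '[{"x":-1,"y":5,"z":0.7,"ax":0,"ay":-0.142,"az":0,"grip":0},{"x":-2,"y":10,"z":0.7,"ax":0,"ay":-0.284,"az":0,"grip":0},{"x":-2,"y":15,"z":0.7,"ax":0,"ay":-0.4265,"az":0,"grip":0},{"x":-2,"y":20,"z":0.7,"ax":0,"ay":-0.4265,"az":0,"grip":0},{"x":-2,"y":20,"z":0.7,"ax":0,"ay":-0.4265,"az":0,"grip":0}]'
python3 -c "
from h import *
p=W(-59,-276);print(p)
rel([p[0],p[1],85],-.155+np.pi/2)
snap('wrist','w9.png');snap('side','s9.png');snap('top','t9.png')"
```

```text
clock: 11.4
eef_pos: [509.4, -267.5, 93.4]
tool_rot: [-1.569, -0.001, 1.403]
force: [0.2, 0.7, -0.1]
width: 0.2
[ 511.39841228 -265.28275664]
shift [ 2.5  8.4 -1.6] rotvec [-0.0019 -0.0127  0.0007] t 11.4 F [ 0.2  0.7 -0.1] w 0.2 pos [ 509.4 -267.5   93.4] q [ 0.39  0.68  0.06  1.84 -0.07  0.63  1.9 ]
```

View pics/w9.png

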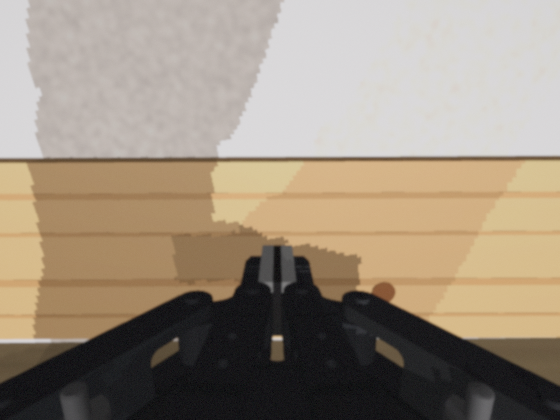

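View pics/s9.png

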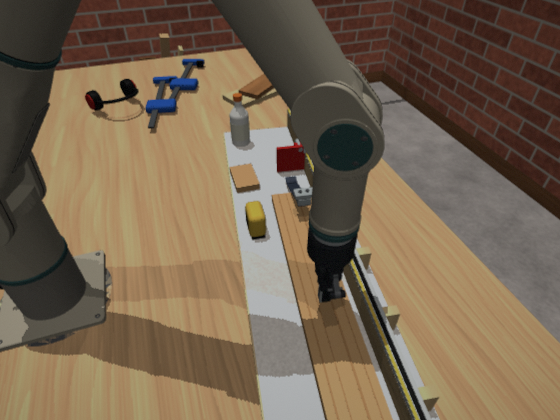

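View pics/t9.png

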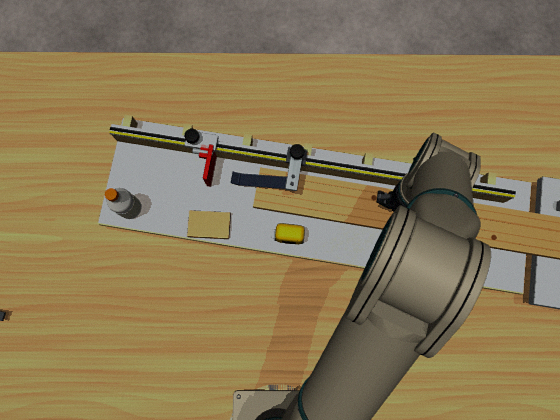

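```bash
python3 -m jog '[{"x":1.5,"y":3,"z":-1,"ax":-0.002,"ay":-0.0127,"az":0,"grip":0},{"x":2.5,"y":5,"z":-1.6,"ax":-0.002,"ay":-0.0127,"az":0,"grip":0},{"x":2.5,"y":6.5,"z":-1.6,"ax":-0.002,"ay":-0.0127,"az":0,"grip":0},{"x":2.5,"y":7.5,"z":-1.6,"ax":-0.002,"ay":-0.0127,"az":0,"grip":0},{"x":2.5,"y":7.5,"z":-1.6,"ax":-0.002,"ay":-0.0127,"az":0,"grip":0}]'
python3 -m jog '[{"x":0,"y":0.5,"z":0,"ax":0,"ay":0,"az":0,"grip":0},{"x":0,"y":1,"z":0,"ax":0,"ay":0,"az":0,"grip":0},{"x":0,"y":1.5,"z":0,"ax":0,"ay":0,"az":0,"grip":0},{"x":0,"y":1.5,"z":0,"ax":0,"ay":0,"az":0,"grip":0}]'
```

```text
clock: 12.05
eef_pos: [511.5, -265.0, 85.6]
tool_rot: [-1.571, -0.001, 1.419]
force: [-0.5, -0.7, 0.7]
width: 0.2
clock: 12.45
eef_pos: [511.6, -265.0, 84.3]
tool_rot: [-1.571, -0.001, 1.419]
force: [0.1, 0.4, 0.3]
width: -0.1
```

```bash
python3 -m jog '[{"x":0,"y":0.5,"z":0,"ax":0,"ay":0,"az":0,"grip":0},{"x":0,"y":1,"z":0,"ax":0,"ay":0,"az":0,"grip":0},{"x":0,"y":1,"z":0,"ax":0,"ay":0,"az":0,"grip":0}]'
python3 -m jog '[{"x":0,"y":0.5,"z":0,"ax":0,"ay":0,"az":0,"grip":0},{"x":0,"y":0.8,"z":0,"ax":0,"ay":0,"az":0,"grip":0},{"x":0,"y":0.8,"z":0,"ax":0,"ay":0,"az":0,"grip":0}]'
```

```text
clock: 12.75
eef_pos: [511.7, -265.1, 83.7]
tool_rot: [-1.572, -0.001, 1.42]
force: [-0.9, -0.1, 3.6]
width: -0.3
clock: 13.05
eef_pos: [511.7, -265.1, 83.7]
tool_rot: [-1.572, -0.001, 1.419]
force: [-2.5, 1.2, 11.1]
width: -0.1
```

```bash
python3 -m jog '[{"x":0,"y":0.4,"z":0,"ax":0,"ay":0,"az":0,"grip":0},{"x":0,"y":0.5,"z":-1,"ax":0,"ay":0,"az":0,"grip":0},{"x":0,"y":0.5,"z":-2,"ax":0,"ay":0,"az":0,"grip":0},{"x":0,"y":0.5,"z":-3,"ax":0,"ay":0,"az":0,"grip":0},{"x":0,"y":0.5,"z":-4,"ax":0,"ay":0,"az":0,"grip":0}]'
python3 -m jog '[{"x":0,"y":0,"z":-1,"ax":0,"ay":0,"az":0,"grip":0},{"x":0,"y":0,"z":-2,"ax":0,"ay":0,"az":0,"grip":0},{"x":0,"y":0,"z":-3,"ax":0,"ay":0,"az":0,"grip":0},{"x":0,"y":0,"z":-4,"ax":0,"ay":0,"az":0,"grip":0},{"x":0,"y":0,"z":-4,"ax":0,"ay":0,"az":0,"grip":0}]'
python3 -c "
from h import *
snap('wrist','w10.png')"
```

```text
clock: 13.55
eef_pos: [513.7, -265.6, 83.7]
tool_rot: [-1.568, -0.001, 1.419]
force: [-7.6, 1.7, 17.6]
width: 0.2
clock: 14.05
eef_pos: [517.9, -266.6, 83.7]
tool_rot: [-1.569, -0.001, 1.419]
force: [-7.6, 2.3, 17.3]
width: 0.0
```

View pics/w10.png

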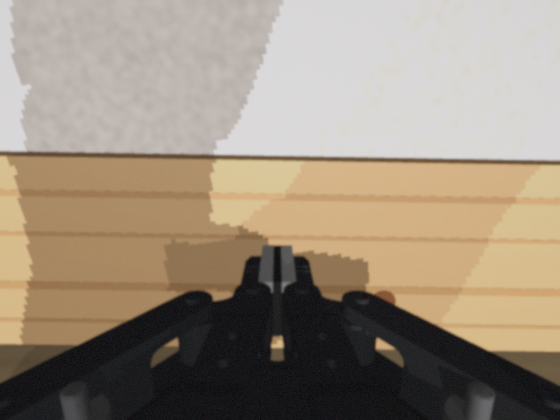

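```bash
python3 -m jog '[{"x":0,"y":0,"z":-1,"ax":0,"ay":0,"az":0,"grip":0},{"x":0,"y":0,"z":-2,"ax":0,"ay":0,"az":0,"grip":0},{"x":0,"y":0,"z":-3,"ax":0,"ay":0,"az":0,"grip":0},{"x":0,"y":0,"z":-4,"ax":0,"ay":0,"az":0,"grip":0},{"x":0,"y":0,"z":-4,"ax":0,"ay":0,"az":0,"grip":0}]'
python3 -c "
from h import *
snap('wrist','w11.png');snap('top','t11.png')
c,sn=np.cos(YW),np.sin(YW)
def xs(p): q=p[:2]-S0; return np.round([c*q[0]+sn*q[1], -sn*q[0]+c*q[1]],1)
d=load('w10.png')
print([xs(atz(d,u,103)) for u in [(20,153.5),(540,161.5),(20,345),(540,351)]])
"
```

```text
clock: 14.6
eef_pos: [521.2, -267.2, 83.6]
tool_rot: [-1.568, -0.001, 1.418]
force: [-7.6, 1.5, 18.5]
width: 0.1
[array([-103.2, -385. ]), array([-100.5, -163.5]), array([  -7.6, -404.4]), array([  -4.9, -143.1])]
```

View pics/w11.png

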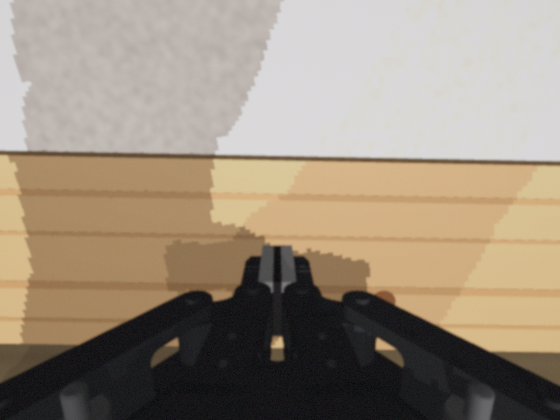

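View pics/t11.png

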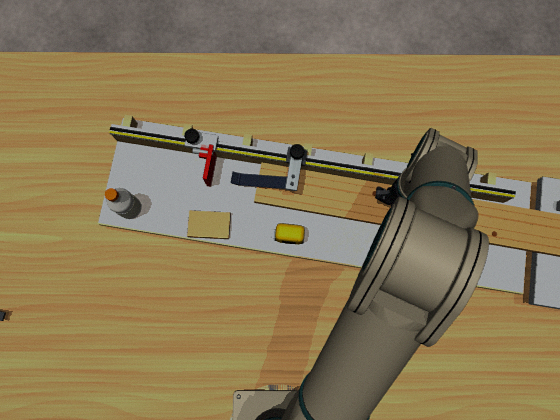

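```bash
python3 -m jog '[{"x":0,"y":0,"z":-1,"ax":0,"ay":0,"az":0,"grip":0},{"x":0,"y":0,"z":-2,"ax":0,"ay":0,"az":0,"grip":0},{"x":0,"y":0,"z":-3,"ax":0,"ay":0,"az":0,"grip":0},{"x":0,"y":0,"z":-4,"ax":0,"ay":0,"az":0,"grip":0},{"x":0,"y":0,"z":-4,"ax":0,"ay":0,"az":0,"grip":0}]'
python3 -c "
from h import *
snap('wrist','w12.png')
c,sn=np.cos(YW),np.sin(YW)
def xs(p): q=p[:2]-S0; return np.round([c*q[0]+sn*q[1], -sn*q[0]+c*q[1]],1)
d=load('w11.png')
print([xs(atz(d,u,103)) for u in [(20,153.5),(540,161.5),(20,345),(540,351)]])
d=load('w12.png')
g=cv2.cvtColor(d['color'],cv2.COLOR_RGB2GRAY)
for c0 in (20,120,240,340,440,540): print(c0,g[130:180,c0-8:c0+8].mean(1).argmin()+130,np.round(xs(atz(d,(c0,g[130:180,c0-8:c0+8].mean(1).argmin()+130.),103)),1))
"
```

```text
clock: 15.2
eef_pos: [524.4, -268.2, 83.6]
tool_rot: [-1.567, -0.0, 1.418]
force: [-9.5, 1.1, 17.8]
width: -0.2
[array([ -99.8, -385.2]), array([ -97. , -163.6]), array([  -4.3, -404.4]), array([  -1.5, -143.3])]
20 156 [ -95.4 -386. ]
120 156 [ -95.5 -343.4]
240 157 [ -95.2 -292.3]
340 158 [ -94.9 -249.6]
440 159 [ -94.6 -207. ]
540 160 [ -94.3 -164.2]
```

View pics/w12.png

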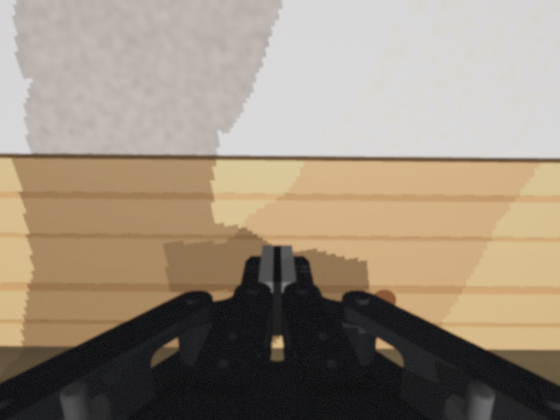

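```bash
python3 -m jog '[{"x":0,"y":0,"z":-0.5,"ax":0,"ay":0,"az":0,"grip":0},{"x":0,"y":0,"z":-1,"ax":0,"ay":0,"az":0,"grip":0},{"x":0,"y":0,"z":-1.5,"ax":0,"ay":0,"az":0,"grip":0},{"x":0,"y":0,"z":-1.5,"ax":0,"ay":0,"az":0,"grip":0}]'
cat >> h.py <<'E'
def xs(p):
    c,sn=np.cos(YW),np.sin(YW); q=p[:2]-S0; return np.round([c*q[0]+sn*q[1], -sn*q[0]+c*q[1]],1)
def edge(f):
    d=load(f); g=cv2.cvtColor(d['color'],cv2.COLOR_RGB2GRAY).astype(float); P=[]
    for c0 in range(15,550,15):
        col=g[135:180,c0-7:c0+8].mean(1); i=col.argmin()
        a,b,cc=col[i-1],col[i],col[i+1]; o=(a-cc)/(2*(a-2*b+cc)); p=atz(d,(c0,135+i+o),103); q=p[:2]-S0; c,sn=np.cos(YW),np.sin(YW); P.append([c*q[0]+sn*q[1], -sn*q[0]+c*q[1]])
    P=np.array(P); k=np.polyfit(P[:,1],P[:,0],1); print(f,'slope',k[0],'x at -276',np.polyval(k,-276),'resid',np.std(P[:,0]-np.polyval(k,P[:,1])))
E
python3 -c "
from h import *
snap('wrist','w13.png')
for f in ('w9.png','w10.png','w11.png','w12.png','w13.png'): edge(f)
"
```

```text
clock: 15.65
eef_pos: [524.3, -268.2, 83.7]
tool_rot: [-1.564, -0.001, 1.418]
force: [-11.1, 1.8, 20.5]
width: -0.3
w9.png slope 0.008166411433359382 x at -276 -108.06365187778128 resid 0.03517888646232361
w10.png slope 0.013502521285321027 x at -276 -101.68981364562302 resid 0.02634185208430369
w11.png slope 0.016230794557173994 x at -276 -98.29170191690662 resid 0.02550303517917126
w12.png slope 0.005814786541096744 x at -276 -94.94570903393907 resid 0.024879845818730126
w13.png slope 0.005827009670454743 x at -276 -94.92012449029039 resid 0.029512632182158712
```

```bash
python3 -m jog '[{"x":3,"y":0,"z":0.8,"ax":0,"ay":0,"az":0,"grip":0},{"x":6,"y":0,"z":0.8,"ax":0,"ay":0,"az":0,"grip":0},{"x":10,"y":0,"z":0.8,"ax":0,"ay":0,"az":0,"grip":0},{"x":14,"y":0,"z":0.7,"ax":0,"ay":0,"az":0,"grip":0},{"x":18,"y":0,"z":0.7,"ax":0,"ay":0,"az":0,"grip":0}]'
python3 -c "
from h import *
snap('wrist','w14.png')
edge('w14.png')
rel([0,0,0],1.4118)
print(xs(read_state()['eef_pos']))
"
```

```text
clock: 16.2
eef_pos: [527.8, -255.6, 83.7]
tool_rot: [-1.569, 0.006, 1.415]
force: [-9.2, -8.1, 13.7]
width: 0.2
w14.png slope 0.0017481479549817912 x at -276 -93.68854442527682 resid 0.030399680319403148
shift [170.8  83.8 560.7] rotvec [-0.0017  0.0046 -0.0051] t 16.25 F [-7.8 -7.  14.9] w -0.1 pos [ 528.  -254.6   83.7] q [ 0.36  0.71  0.07  1.81 -0.07  0.63  1.88]
[ -44.3 -262.9]
```

View pics/w14.png

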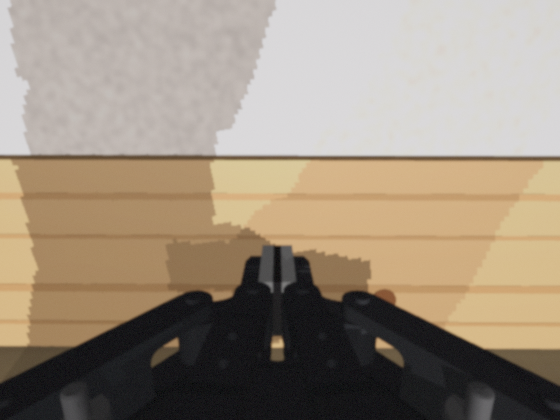

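```bash
python3 -m jog '[{"x":4,"y":0.2,"z":0,"ax":0,"ay":0,"az":0,"grip":0},{"x":8,"y":0.4,"z":0,"ax":0,"ay":0,"az":0,"grip":0},{"x":12,"y":0.4,"z":-0.1,"ax":0,"ay":0,"az":0,"grip":0},{"x":16,"y":0.4,"z":-0.1,"ax":0,"ay":0,"az":0,"grip":0},{"x":20,"y":0.4,"z":-0.1,"ax":0,"ay":0,"az":0,"grip":0}]'
python3 -c "
from h import *
snap('wrist','w15.png')
edge('w15.png')
rel([0,0,0],1.4118)
print(xs(read_state()['eef_pos']))
"
```

```text
clock: 16.75
eef_pos: [530.7, -237.5, 83.6]
tool_rot: [-1.57, 0.008, 1.415]
force: [-9.6, -11.5, 16.1]
width: 0.3
w15.png slope 0.0017092687613956125 x at -276 -93.68505525740409 resid 0.02783376643960375
shift [152.   83.3 561. ] rotvec [-0.0013  0.0036 -0.0068] t 16.8 F [-9.9 -9.6 16.5] w 0.2 pos [ 530.9 -236.4   83.7] q [ 0.32  0.7   0.07  1.83 -0.07  0.62  1.85]
[ -44.2 -244.5]
```

View pics/w15.png

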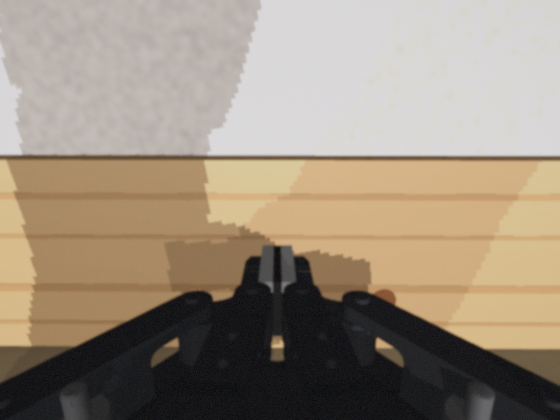

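```bash
python3 -m jog '[{"x":4,"y":0.2,"z":0.5,"ax":0,"ay":0,"az":0,"grip":0},{"x":8,"y":0.2,"z":0.6,"ax":0,"ay":0,"az":0,"grip":0},{"x":12,"y":0.2,"z":0.6,"ax":0,"ay":0,"az":0,"grip":0},{"x":16,"y":0.2,"z":0.6,"ax":0,"ay":0,"az":0,"grip":0},{"x":20,"y":0.2,"z":0.6,"ax":0,"ay":0,"az":0,"grip":0}]'
python3 -c "
from h import *
snap('wrist','w16.png');snap('top','t16.png')
edge('w16.png')
rel([0,0,0],1.4118)
print(xs(read_state()['eef_pos']))
d=load('t16.png'); cv2.imwrite('pics/t16c.png',cv2.resize(d['color'][120:240,180:340,::-1],(800,600),interpolation=cv2.INTER_CUBIC))
"
```

```text
clock: 17.3
eef_pos: [533.9, -217.7, 83.6]
tool_rot: [-1.571, 0.008, 1.415]
force: [-8.5, -10.5, 16.3]
width: 0.2
w16.png slope 0.00170191969469755 x at -276 -93.69021571305865 resid 0.029673718165893762
shift [131.8  82.9 561.1] rotvec [-0.0002  0.0039 -0.0062] t 17.4 F [-8.4 -8.5 17.2] w -0.0 pos [ 534.1 -216.3   83.7] q [ 0.28  0.69  0.08  1.84 -0.07  0.61  1.82]
[ -44.2 -224.2]
```

View pics/w16.png

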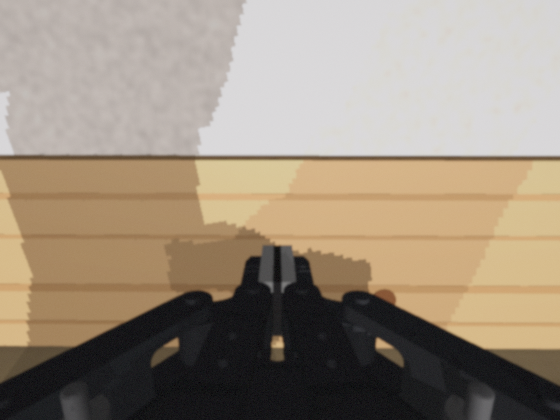

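View pics/t16c.png

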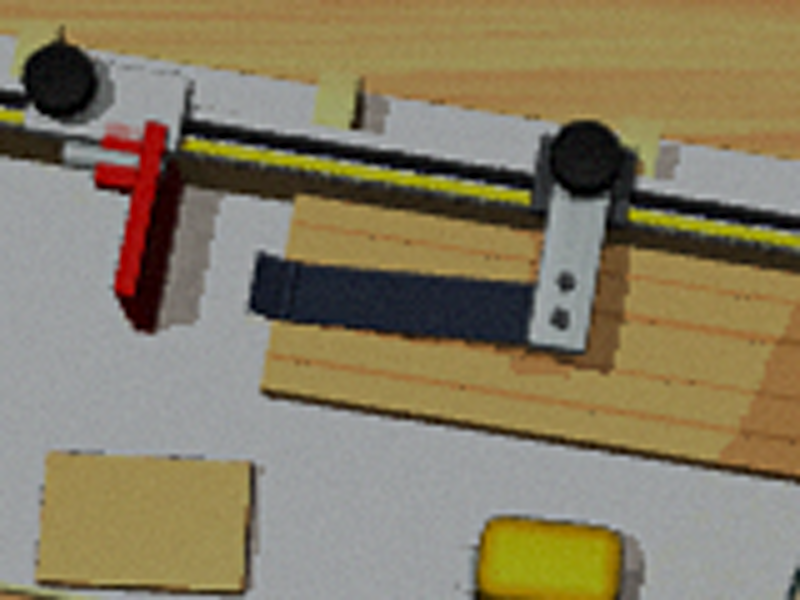

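```bash
python3 -m jog '[{"x":4,"y":0.1,"z":0,"ax":0,"ay":0,"az":0,"grip":0},{"x":8,"y":0.1,"z":0,"ax":0,"ay":0,"az":0,"grip":0},{"x":12,"y":0.1,"z":0,"ax":0,"ay":0,"az":0,"grip":0},{"x":16,"y":0.1,"z":0,"ax":0,"ay":0,"az":0,"grip":0},{"x":20,"y":0.1,"z":0,"ax":0,"ay":0,"az":0,"grip":0}]'
python3 -c "
from h import *
snap('wrist','w17.png');edge('w17.png')"
python3 -m jog '[{"x":4,"y":0,"z":0,"ax":0,"ay":0,"az":0,"grip":0},{"x":8,"y":0,"z":0,"ax":0,"ay":0,"az":0,"grip":0},{"x":12,"y":0,"z":0,"ax":0,"ay":0,"az":0,"grip":0},{"x":16,"y":0,"z":0,"ax":0,"ay":0,"az":0,"grip":0},{"x":18,"y":0,"z":0,"ax":0,"ay":0,"az":0,"grip":0}]'
python3 -c "
from h import *
snap('wrist','w18.png');snap('top','t18.png')
edge('w18.png')
rel([0,0,0],1.4118)
print(xs(read_state()['eef_pos']))
d=load('t18.png'); cv2.imwrite('pics/t18c.png',cv2.resize(d['color'][120:240,180:340,::-1],(800,600),interpolation=cv2.INTER_CUBIC))
"
```

```text
clock: 17.9
eef_pos: [537.0, -197.9, 83.6]
tool_rot: [-1.571, 0.007, 1.415]
force: [-8.9, -10.5, 18.8]
width: -0.1
w17.png slope 0.0017222078678523255 x at -276 -93.6850290158685 resid 0.029268529656584306
clock: 18.45
eef_pos: [539.9, -179.6, 83.6]
tool_rot: [-1.571, 0.007, 1.415]
force: [-8.6, -11.5, 18.6]
width: -0.1
w18.png slope 0.001827760634183491 x at -276 -93.69090974174306 resid 0.02800590406022064
shift [ 93.9  83.1 561.2] rotvec [-0.      0.0036 -0.0063] t 18.55 F [ -9.1 -10.1  19.1] w -0.2 pos [ 539.9 -179.1   83.6] q [ 0.21  0.69  0.08  1.86 -0.08  0.59  1.76]
[ -44.1 -186.5]
```

View pics/w18.png

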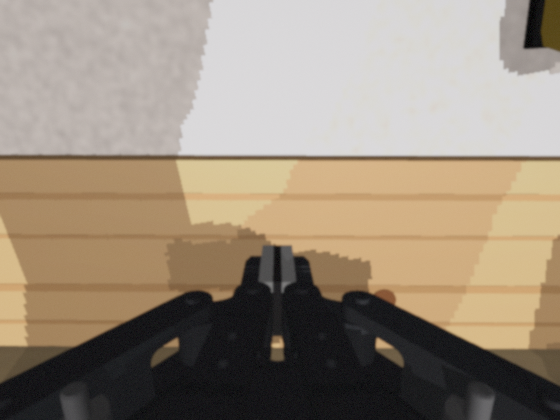

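View pics/t18c.png

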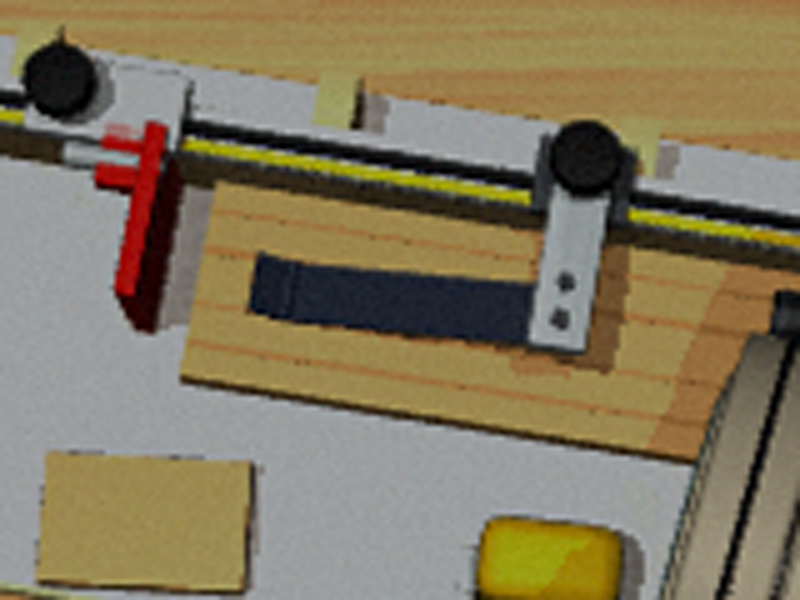

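```bash
python3 -m jog '[{"x":3,"y":0,"z":0,"ax":0,"ay":0,"az":0,"grip":0},{"x":6,"y":0,"z":0,"ax":0,"ay":0,"az":0,"grip":0},{"x":9,"y":0,"z":0,"ax":0,"ay":0,"az":0,"grip":0},{"x":12,"y":0,"z":0,"ax":0,"ay":0,"az":0,"grip":0},{"x":12,"y":0,"z":0,"ax":0,"ay":0,"az":0,"grip":0}]'
python3 -m jog '[{"x":1.5,"y":0,"z":0,"ax":0,"ay":0,"az":0,"grip":0},{"x":3,"y":0,"z":0,"ax":0,"ay":0,"az":0,"grip":0},{"x":4.5,"y":0,"z":0,"ax":0,"ay":0,"az":0,"grip":0},{"x":4.5,"y":0,"z":0,"ax":0,"ay":0,"az":0,"grip":0}]'
python3 -c "
from h import *
snap('wrist','w19.png');snap('top','t19.png')
edge('w19.png')
d=load('t19.png'); cv2.imwrite('pics/t19c.png',cv2.resize(d['color'][120:240,180:340,::-1],(800,600),interpolation=cv2.INTER_CUBIC))
"
```

```text
clock: 19.05
eef_pos: [541.9, -167.1, 83.6]
tool_rot: [-1.571, 0.006, 1.415]
force: [-9.2, -9.5, 19.4]
width: 0.1
clock: 19.45
eef_pos: [542.5, -163.0, 83.6]
tool_rot: [-1.571, 0.006, 1.415]
force: [-7.9, -8.5, 19.5]
width: -0.3
w19.png slope 0.001836313709997696 x at -276 -93.68745073590259 resid 0.03080150161749281
```

View pics/t19c.png

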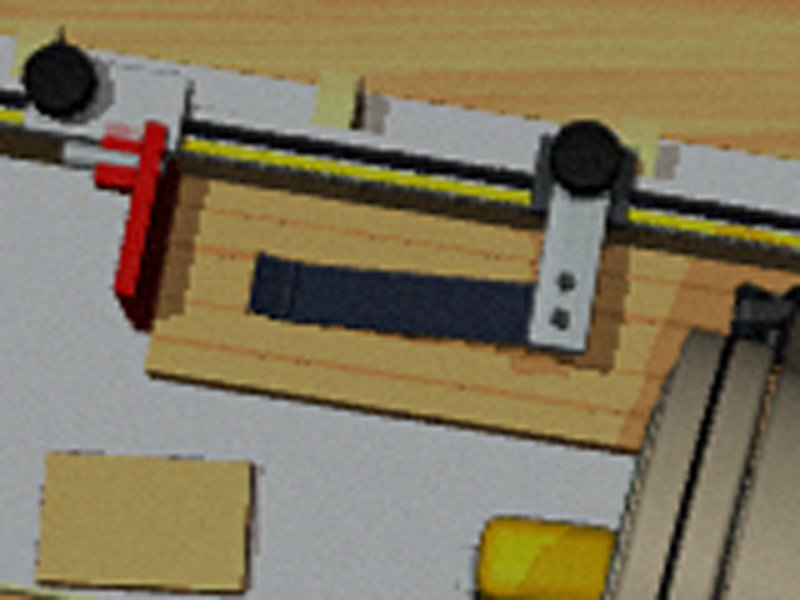

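```bash
python3 -m jog '[{"x":1,"y":0,"z":0,"ax":0,"ay":0,"az":0,"grip":0},{"x":2,"y":0,"z":0,"ax":0,"ay":0,"az":0,"grip":0},{"x":3,"y":0,"z":0,"ax":0,"ay":0,"az":0,"grip":0},{"x":3,"y":0,"z":0,"ax":0,"ay":0,"az":0,"grip":0}]'
python3 -c "
from h import *
snap('wrist','w20.png')"
python3 -m jog '[{"x":1,"y":0,"z":0,"ax":0,"ay":0,"az":0,"grip":0},{"x":2,"y":0,"z":0,"ax":0,"ay":0,"az":0,"grip":0},{"x":3,"y":0,"z":0,"ax":0,"ay":0,"az":0,"grip":0},{"x":3,"y":0,"z":0,"ax":0,"ay":0,"az":0,"grip":0}]'
python3 -c "
from h import *
snap('wrist','w21.png');snap('top','t21.png')
edge('w21.png')
for f in ('w18.png','w19.png','w20.png','w21.png'):
  im=load(f)['color'][280:312,370:405].astype(float); m=(im[:,:,0]-im[:,:,1]); w=(im[:,:,1]<130)&(im[:,:,0]-im[:,:,2]>20); ys,x=np.nonzero(w); print(f,370+x.mean() if len(x) else None,len(x))
d=load('t21.png'); cv2.imwrite('pics/t21c.png',cv2.resize(d['color'][120:240,180:340,::-1],(800,600),interpolation=cv2.INTER_CUBIC))
"
```

```text
clock: 19.95
eef_pos: [542.6, -162.6, 83.6]
tool_rot: [-1.571, 0.009, 1.414]
force: [-9.3, -14.9, 17.6]
width: -0.2
clock: 20.4
eef_pos: [544.6, -159.0, 83.7]
tool_rot: [-1.574, 0.008, 1.414]
force: [-6.2, -13.2, 15.6]
width: -0.2
w21.png slope 0.0017769810344266386 x at -276 -93.62338029257073 resid 0.02385884687330679
w18.png 386.408560311284 257
w19.png 386.2256809338521 257
w20.png 385.83076923076925 260
w21.png 381.07894736842104 228
```

View pics/t21c.png

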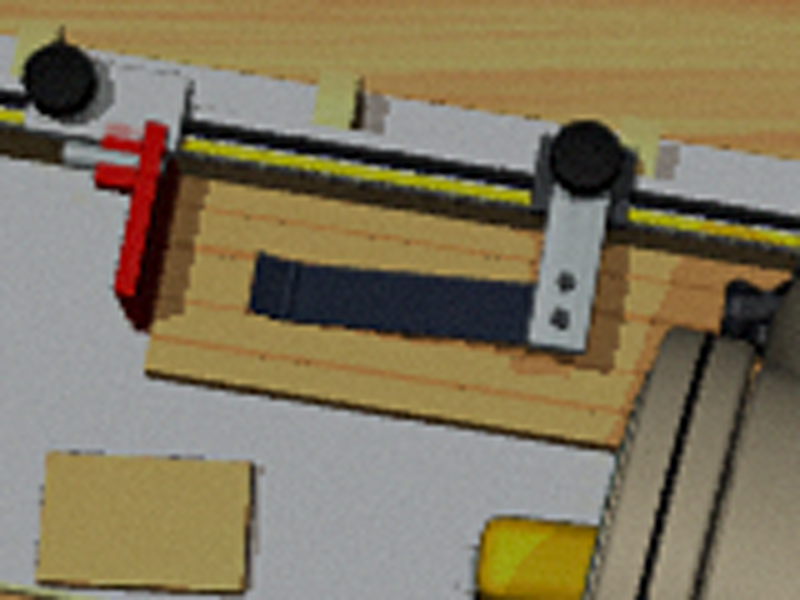

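View pics/w21.png

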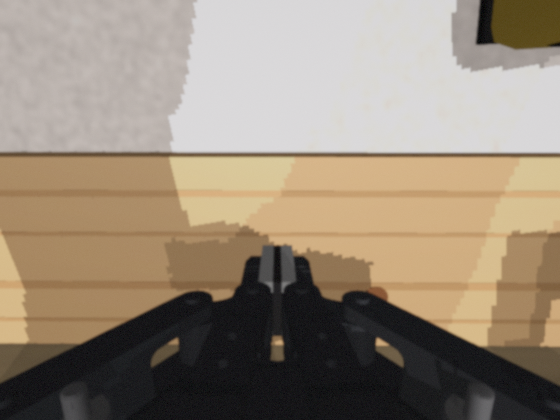

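```bash
python3 -m jog '[{"x":0,"y":0,"z":0,"ax":0,"ay":0,"az":0,"grip":0},{"x":0,"y":0,"z":0,"ax":0,"ay":0,"az":0,"grip":0},{"x":0,"y":0,"z":0,"ax":0,"ay":0,"az":0,"grip":0},{"x":0,"y":0,"z":0,"ax":0,"ay":0,"az":0,"grip":0},{"x":0,"y":0,"z":0,"ax":0,"ay":0,"az":0,"grip":0}]'
python3 -c "
from h import *
snap('wrist','w22.png');d=snap('side','s22.png');t=snap('top','t22.png');edge('w22.png')
cv2.imwrite('pics/s22c.png',cv2.resize(d['color'][120:240,220:380,::-1],(800,600),interpolation=cv2.INTER_CUBIC))
near=atz(t,(180+147/5,120+374/5),103);print(near,xs(near))
for u in [(147,374),(300,395),(450,417),(600,440)]: print(xs(atz(t,(180+u[0]/5,120+u[1]/5),103)))
"
```

```text
clock: 21.0
eef_pos: [544.6, -159.0, 83.6]
tool_rot: [-1.574, 0.008, 1.414]
force: [-5.7, -14.2, 15.4]
width: 0.0
w22.png slope 0.0018037398560263034 x at -276 -93.62600670460995 resid 0.023015394818410365
[542.67055139 159.72092358 103.        ] [-93.7 148.7]
[-93.7 148.7]
[-92.   77.7]
[-91.1   8.2]
[-90.6 -61.2]
```

View pics/s22c.png

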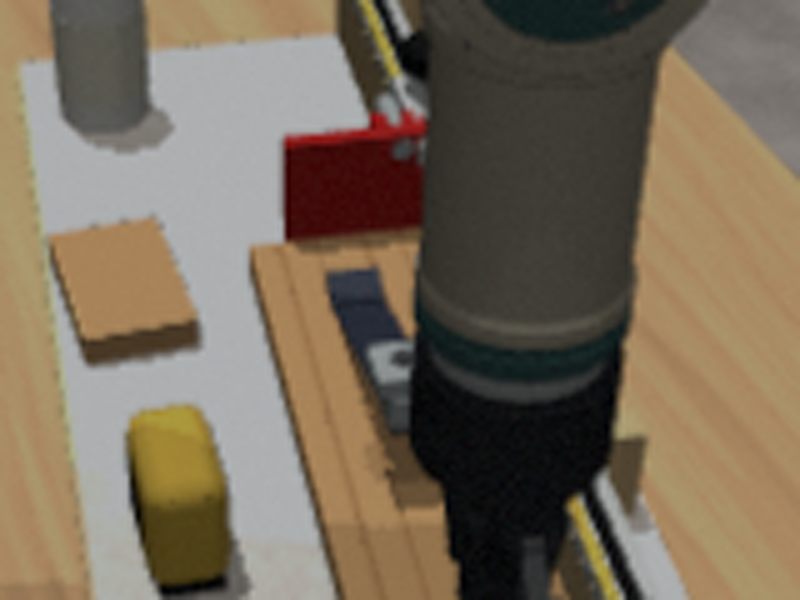

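```bash
python3 -c "
from h import *
from scipy.ndimage import gaussian_filter1d
def meas(f,c0,c1,lo,hi,z,y0=None,kind='dark'):
    d=load(f); im=d['color'].astype(float); g=im.mean(2); P=[]
    for c in range(c0,c1):
        r=atz(d,(c,0),z) 
        # row guess by projecting line x=lo..hi
        best=[]
        A=None
        # find c's y_s: iterate rows
        rows=np.arange(100,320); X=np.array([xsr(atz(d,(c,rr),z)) for rr in rows]); m=(X[:,0]>lo)&(X[:,0]<hi); rr=rows[m]
        col=g[rr,c]; 
        dg=np.diff(col); i=dg.argmin() if kind=='fall' else dg.argmax()
        o=0
        if 0<i<len(dg)-1:
            a,b,cc=dg[i-1],dg[i],dg[i+1]; den=a-2*b+cc; o=(a-cc)/(2*den) if den else 0
        P.append(xsr(atz(d,(c,rr[i]+.5+o),z)))
    P=np.array(P); k=np.polyfit(P[:,1],P[:,0],1); r=P[:,0]-np.polyval(k,P[:,1]); ok=abs(r)<2; k=np.polyfit(P[ok,1],P[ok,0],1)
    print(f,kind,'slope',round(k[0],4),'at -60',round(np.polyval(k,-60),1),'at 145',round(np.polyval(k,145),1),'n',ok.sum(),'sd',round(np.std(P[ok,0]-np.polyval(k,P[ok,1])),2))
def xsr(p):
    c,sn=np.cos(YW),np.sin(YW); q=p[:2]-S0; return [c*q[0]+sn*q[1], -sn*q[0]+c*q[1]]
for f in ('t18.png','t22.png'): 
  meas(f,212,300,-102,-84,103,kind='rise')
  meas(f,212,300,-102,-84,103,kind='fall')
meas('t9.png',258,300,-115,-98,103,kind='rise')
for f in ('t22.png','top0.png'): meas(f,220,282,-12,10,145,kind='fall');meas(f,220,282,-12,10,145,kind='rise')
meas('top0.png',320,490,-12,10,145,kind='rise'); meas('top0.png',320,490,-12,10,145,kind='fall')
meas('top0.png',120,500,-208,-190,85,kind='fall')
"
```

```text
t18.png rise slope 0.001 at -60 -95.0 at 145 -94.8 n 85 sd 0.33
t18.png fall slope 0.0013 at -60 -91.0 at 145 -90.7 n 85 sd 0.28
t22.png rise slope 0.0009 at -60 -95.0 at 145 -94.8 n 88 sd 0.33
t22.png fall slope 0.0009 at -60 -91.0 at 145 -90.8 n 88 sd 0.27
t9.png rise slope 0.0088 at -60 -107.9 at 145 -106.1 n 42 sd 0.33
t22.png fall slope 0.0007 at -60 2.5 at 145 2.6 n 61 sd 0.74
t22.png rise slope 0.0002 at -60 -8.9 at 145 -8.9 n 61 sd 0.5
top0.png fall slope 0.0007 at -60 2.5 at 145 2.6 n 61 sd 0.69
top0.png rise slope 0.0048 at -60 -3.5 at 145 -2.5 n 20 sd 0.52
top0.png rise slope -0.0026 at -60 -1.7 at 145 -2.3 n 2 sd 0.0
top0.png fall slope 0.0007 at -60 2.4 at 145 2.5 n 153 sd 0.72
top0.png fall slope 0.0009 at -60 -198.5 at 145 -198.3 n 377 sd 0.44
```

```bash
python3 -c "
from h import *
s=read_state();print(s['clock'],s['force']); print(finish_job()); s=read_state();print(s['clock'],s['force'],s['eef_pos'])"
```

```text
21.15 [ -5.77594175 -13.92714685  16.05780359]
the job is handed in; nothing more can be done
None
the job is handed in; nothing more can be done
```

The batten now butts against the red stop, flat and snug along the fence, with the fingertips still pressing it down. I handed the job in at 21.2 s; it reports no verdict.

With the fingers shut, I pressed on the top face about 320 mm behind the end with 14–20 N. I dragged the batten sideways onto the fence, then slid it about 105 mm under the spring.

**Last checks before hand-in:**
- **Alignment:** The batten's front edge, the fence and the deck edge run parallel within about 0.001 rad in the top view. The front edge is about 93 mm from my fence line, so the batten is snug to 1–2 mm.
- **At the stop:** The slide stalled, the force along the fence rose from about 8 to 15 N, and the fingertips then slipped about 3 mm while the batten stayed put. The end measures y ≈ 149 mm, and I had measured the stop face at 148–151 mm.
- **Press and rest:** The fingers press with about 16 N, and the pictures show no movement between the last two looks. The leaf looks raised on the batten, and the tape, offcut and glue bottle had not moved.

**What disagreed or failed:**
- **Fingertip height:** The fingers touched the batten at a reported TCP height of 84 mm, where the text implies about 92 mm or more for a top at 103 mm. I went by the measured force and the pictures. If the reported height is right and the text is wrong, the check on the grasp point's height could be affected.
- **Front-edge push:** My first try at pushing the batten to the fence by its front edge passed over it for that reason and moved nothing.
- **Drag force:** The sideways force while sliding was 8–11 N, more than a friction of 0.1 explains.

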